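# Clear the coin jig's plate and gauge its slot

## Task

Take the scraper block and wipe every loose copper chip off the jig's steel plate into the brass tray beside it, never touching the chips with the fingers, and stand the scraper back on its cork mat. With the plate clear, pick the one of the three blue-handled gauges whose blade fits the coin slot closely, slide it into the slot until the handle's shoulder meets the chute, let go, and only then pull the red-knobbed lever fully over towards the front of the plate. Finally draw the gauge out again and lay it flat on the black mat with the other two, leaving those, the lock cylinder, the cam block and the tension wrench alone.

Things in the scene. Friction and masses are not known exactly. Their poses are not given: they have to be found in the camera images.
- jig: Coin release jig, fixed. Origin at table level under its steel plate; x points from the plate's open front edge to the coin chute, y to the lever side. Plate top is 35 mm above the table, x -95 to 70, y -105 to 105 mm. The grey chute (60 mm deep, 80 wide, top 43 mm above the plate) stands past its +x edge at y=0; the brass tray lies along its -y edge
- plate (a point): Centre of the steel plate's top surface
- slot (a point): Centre of the chute's slot mouth, at plate level (bottom of the slot), on the chute's front face (which looks to the jig's -x). The slot is 28 mm wide (jig y), 9 mm high and runs 60 mm deep along the jig's +x. Axes as the jig's
- tray (a point): Centre of the brass tray's inner floor, 4 mm above the table. The tray is open on top, inside 182 mm (jig x) by 80 mm (jig y), outer walls 30 mm high, and butts against the plate's -y edge: what is pushed off that edge drops 31 mm into it. Axes as the jig's
- lever (a joint): Jig lever angle in rad: 0 upright, growing as it is pulled over towards the jig's front (-x), stop at 1.2. Stiff: stays where left
- knob (a point): Centre of the lever's red ball knob, 30 mm across, 85 mm from the lever's pivot. The pivot is at jig x 85, y 158, z 60 mm, with its axis along the jig's y; the rod is 10 mm thick
- mat: Cork mat 140 (x) x 110 (y) x 3 mm, fixed, the scraper's place; origin: centre of its underside
- scraper: Scraper block: black block 64 mm long (x), 36 mm thick (y), 22 mm high, with an upright yellow handle 30 (x) x 24 (y) mm that rises from the block's middle to 100 mm above the underside. Origin: centre of the underside; the long wiping faces look to +y and -y. 250 g
- gauge_mat: Black rubber mat 280 (x) x 250 (y) x 3 mm, fixed, on which the three gauges lie; origin: centre of its underside
- gauge_s: Narrow slot gauge: blue plastic block handle 45 mm long (x), 40 mm wide (y), 26 mm high, with a flat pointed steel blade 16 mm wide, 6 mm thick sticking 40 mm out of the handle's +x face, level with its underside; the face round the blade is its shoulder. Origin: centre of the handle's underside; x points along the blade
- gauge_m: Medium slot gauge: blue plastic block handle 45 mm long (x), 40 mm wide (y), 26 mm high, with a flat pointed steel blade 24 mm wide, 6 mm thick sticking 40 mm out of the handle's +x face, level with its underside; the face round the blade is its shoulder. Origin: centre of the handle's underside; x points along the blade
- gauge_l: Wide slot gauge: blue plastic block handle 45 mm long (x), 40 mm wide (y), 26 mm high, with a flat pointed steel blade 34 mm wide, 6 mm thick sticking 40 mm out of the handle's +x face, level with its underside; the face round the blade is its shoulder. Origin: centre of the handle's underside; x points along the blade
- gauge_m_tip (a point): Tip of the medium gauge's blade, 62.5 mm from its origin along x, 3 mm up
- chip0: Loose copper chip 20 x 16 x 11 mm; origin: centre of its underside. May be absent
- chip1: Loose copper chip 20 x 16 x 11 mm; origin: centre of its underside. May be absent
- chip2: Loose copper chip 20 x 16 x 11 mm; origin: centre of its underside. May be absent
- chip3: Loose copper chip 20 x 16 x 11 mm; origin: centre of its underside. May be absent
- chip4: Loose copper chip 20 x 16 x 11 mm; origin: centre of its underside. May be absent
- chip5: Loose copper chip 20 x 16 x 11 mm; origin: centre of its underside. May be absent
- lock_cylinder: Bystander: nickel lock cylinder, 34 mm across, 38 mm high, standing; origin: underside centre
- cam_block: Bystander: steel cam spring block 50 x 40 x 44 mm; origin: underside centre
- tension_wrench: Bystander: tension wrench with wooden handle, 165 mm long, lying; origin: under the middle, x towards the steel end
There are look-alikes about, which are no part of the job. What is meant by the scraper is not green or purple, and is the larger of those in its own colour.

How it is judged (in metres and radians):
On the way, in this order (a step that is already met when the one before it is completed fails the run):
1. every chip present lies in the brass tray (x of chip0 in the frame of tray between -0.095 and 0.095 m and y of chip0 in the frame of tray between -0.045 and 0.045 m and z of each of chip0, chip1, chip2, chip3, chip4, chip5 in the frame of tray below 0.029 m and x of chip1 in the frame of tray between -0.095 and 0.095 m and y of chip1 in the frame of tray between -0.045 and 0.045 m and x of chip2 in the frame of tray between -0.095 and 0.095 m and y of chip2 in the frame of tray between -0.045 and 0.045 m and x of chip3 in the frame of tray between -0.095 and 0.095 m and y of chip3 in the frame of tray between -0.045 and 0.045 m and x of chip4 in the frame of tray between -0.095 and 0.095 m and y of chip4 in the frame of tray between -0.045 and 0.045 m and x of chip5 in the frame of tray between -0.095 and 0.095 m and y of chip5 in the frame of tray between -0.045 and 0.045 m), for 0.3 s.
2. the medium gauge's blade is in the slot to its shoulder and let go, the lever still up (x of gauge_m_tip in the frame of slot between 0.036 and 0.05 m and y of gauge_m_tip in the frame of slot between -0.006 and 0.006 m and z of gauge_m_tip in the frame of slot between -0.004 and 0.009 m and angle between the x axis of gauge_m and the x axis of jig, either way round below 0.12 rad and value of joint lever below 0.5 rad and contact force between the fingers and gauge_m below 0.1 N), for 0.3 s.
3. the lever is pulled fully over (value of joint lever above 1.05 rad), for 0.2 s.
4. the medium gauge is back on the black mat, lying flat (x of gauge_m in the frame of gauge_mat between -0.135 and 0.135 m and y of gauge_m in the frame of gauge_mat between -0.12 and 0.12 m and angle between gauge_m's own z axis and vertical below 0.1 rad and height (world z) of gauge_m below 0.012 m), for 0.3 s.
At the end, for the whole second after the job is handed in: Chips all in the tray, below plate level; medium gauge lying flat on the black mat (its origin over it); lever past 1.05 rad; scraper upright on the cork mat, within 55 (x) and 45 (y) mm of its centre; other gauges within 50 mm of their starts; all released and at rest (all of step 1 and all of step 4 and value of joint lever above 1.05 rad and x of scraper in the frame of mat between -0.055 and 0.055 m and y of scraper in the frame of mat between -0.045 and 0.045 m and angle between scraper's own z axis and vertical below 0.1 rad and height (world z) of scraper below 0.012 m and distance of each of gauge_s, gauge_l from where it was at the start of the episode below 0.05 m and linear speed of each of scraper, gauge_m below 0.02 m/s); the robot touches nothing.
It fails at once if the fingers touch a chip (contact force between the fingers and chip0 above 0.5 N or contact force between the fingers and chip1 above 0.5 N or contact force between the fingers and chip2 above 0.5 N or contact force between the fingers and chip3 above 0.5 N or contact force between the fingers and chip4 above 0.5 N or contact force between the fingers and chip5 above 0.5 N).
It fails at once if the lock cylinder is disturbed (distance of lock_cylinder from where it was at the start of the episode above 0.02 m).
It fails at once if the cam block is disturbed (distance of cam_block from where it was at the start of the episode above 0.02 m).
It fails at once if the tension wrench is disturbed (distance of tension_wrench from where it was at the start of the episode above 0.02 m).
Of chip0, chip1, chip2, chip3, chip4, chip5 only 3 to 6 are there at a start; the rules pass over those that are not, and their reading is None.
At some moment in a run one of scraper, gauge_m may be knocked a few centimetres aside while the robot is not near it.
Once in a run the grip may slacken for a moment while it holds something.
It also fails if it takes over 208 s, if anything falls off the work surface, if the arm or the gripper's body presses on something with over 40 N, if the wrist force passes 120 N, or if a joint passes its speed limit or range.

## Robot

A 7-joint arm with a two-finger parallel gripper is mounted at the origin on the work surface. World frame = base frame: x ahead of the robot, y to its left, z up, the work surface at z = 0. Lengths are in m, angles in degrees, forces in N, time in s.
With the tool pointing down it reaches from about 0.425 to 0.875 m from the base axis. Payload 8.4 kg.
Tool frame: the origin (TCP) lies midway between the tips of the shut fingers; the grasp point (between the pads) lies 19 mm behind it; y points along the fingers, x is the direction in which the jaws open and shut, and the axes are right-handed (so a half turn about y gives the same grasp; the last joint's range is limited). The gripper opens to 85 mm and grips with 20 to 120 N. Pads are 22 mm wide; open, the fingers measure 114 mm over their backs; the gripper's body (76 mm by 85 mm) begins 54 mm behind the grasp point. The pads swing forward as they close: fully open they stand 13 mm farther back than shut.
Start: joints at [-70.141, 19.091, 2.286, 83.961, -0.768, 76.965, -3.352], TCP at [0.28, 0.586, 0.194] pointing down, gripper open.
Joint ranges: [-147.57, 147.57], [-21.85, 119.76], [-74.77, 79.35], [14.55, 137.4], [-85.83, 265.84], [4.83, 119.75], [-152.11, 152.11]. Speed limits (degrees/s): [127.2, 127.2, 159.86, 159.86, 180, 180, 180].

## Interface

Orientations are given as [roll, pitch, yaw] about the fixed x, y, z axes, in that order (R = Rz(yaw) Ry(pitch) Rx(roll)).
In Python, from rig import * gives the robot as it stands.
- The arm moves only by the shell command python3 -m pendant 'ROWS' [OPENING] [FORCE]. ROWS is text: rows parted by semicolons, each of 4 numbers parted by spaces: the shift along the tool's x, y, z in mm, then the turn about the tool's y in degrees. A call has 1 to 10 rows; each row shifts and turns the commanded pose from where the row before left it, along the tool's axes as they then stand; what a row does not reach is not made up. A row lasts 1/8 s, in which the tool goes at most 62.5 mm and 10.7 degrees, less where a joint would pass 70% of its speed; a pose out of reach is approached as far as the arm can. A call with a gripper value outside its range is refused whole. OPENING is the opening, from -1 (shut) to 1 (fully open), set as the call begins (- or left out, the last holds). The fingers move at their own pace and stop on an object; FORCE is the grip in N (left out, the last holds). Time passes only in rows, so rows that do not move let the fingers close. It gives the time, the measured TCP pose, the force and the opening at its end, in the units of the state.
- sense(): the state, without advancing time (a new reading comes with each control period).
- capture(name): name is "scene" or "top" or "wrist"; returns a dict with "frame" (480x640x3 uint8, blue, green, red), "range_z" (480x640 float32, m along the optical axis (not along the pixel's ray), 0 where there is no reading), "fx", "fy", "cx", "cy" (pixels), "eye" and "orientation" of the camera in the world; the wrist camera has in their place "mount" (4x4, takes a point from camera to tool coordinates, whose origin is the TCP and whose axes are the tool frame's). Camera axes: x right, y down, z forward; pixel columns grow to the right and rows downward; lengths in m; the calibration is good to about 2 mm. A picture is of the moment at which its call begins: read the wrist's pose just before it.
- hand_in(): hands the job in, once; it reports no verdict.
The state is a dict: "time_s": time; "joint_pos": joint angles; "qvel": joint speeds; "joint_efforts": joint torques, N m; "ee_pos": TCP position; "tool_rot": TCP orientation; "ft_force": force on the tool from outside, world axes, zero at the start; "wrist_torque": the same for the moment, N m; "width": opening from 0.0 (shut) to 1.0 (fully open).
Only numpy, scipy, OpenCV 4.12 (cv2) and the standard library are available. Lean on these libraries where they do the work, as an engineer would, in place of code of your own. Each camera call takes 0.05 s, during which the arm holds its last target.

## Working session

There is one attempt and no reset: what is moved stays moved. The work goes in short steps, Python scripts to look and compute and a shell command to move; the robot and the scene stay as the last step left them, time stands still between calls to the robot, and variables do not carry over. Pictures are saved under pics/ and viewed, and the job is handed in when it is done.

```bash
ls; mkdir -p pics
cat > h.py <<'E'
from rig import *
import numpy as np, cv2
from scipy.spatial.transform import Rotation as R
E
python3 - <<'E'
from h import *
s=sense(); print(s)
for n in("scene","top","wrist"):
    c=capture(n); cv2.imwrite(f"pics/{n}0.png",c["frame"]); print(n,{k:(v if k not in("frame","range_z") else v.shape) for k,v in c.items()})
    np.savez(f"{n}0.npz",**c)
E
```

```text
pics
{'time_s': 0.0, 'joint_pos': array([-70.14012869,  19.13026826,   2.28347845,  84.0110181 ,
        -0.76883818,  76.9666285 ,  -3.35029232]), 'qvel': array([ 0.09069917,  0.04536258,  0.06100292, -0.08119586, -0.00066428,
       -0.10974582,  0.03505651]), 'joint_efforts': array([-2.94221963e-04, -6.58548617e+01,  1.36529703e+00, -4.05572748e+01,
        1.67992391e-02,  1.25356024e-02,  1.22432326e-05]), 'ee_pos': array([0.2800652 , 0.58598925, 0.19323821]), 'tool_rot': array([-90.00482629,   0.09256392,  64.45772621]), 'ft_force': array([-0.11660337,  0.44041243, -0.18536142]), 'wrist_torque': array([-0.06255724, -0.02606823,  0.03590442]), 'width': 1.001997349494157}
scene {'frame': (480, 640, 3), 'range_z': (480, 640), 'fx': 572.1317401165435, 'fy': 572.1317401165435, 'cx': 327.09037724506084, 'cy': 239.1661741727463, 'eye': array([1.45465959, 0.65520491, 0.8461831 ]), 'orientation': array([-123.74592599,   -0.7079721 ,  124.76883829])}
top {'frame': (480, 640, 3), 'range_z': (480, 640), 'fx': 500.869208569045, 'fy': 500.869208569045, 'cx': 321.1743461603717, 'cy': 239.51892800516072, 'eye': array([0.41465782, 0.02314981, 1.23375246]), 'orientation': array([-173.53113092,    1.38011363,  -90.842994  ])}
wrist {'frame': (480, 640, 3), 'range_z': (480, 640), 'fx': 374.0472684836278, 'fy': 374.0472684836278, 'cx': 321.2524025936604, 'cy': 236.54079374192898, 'mount': array([[ 9.99999973e-01, -6.46087827e-05,  2.23307888e-04,
         7.03551269e-05],
       [-2.32458898e-04, -2.85723665e-01,  9.58312023e-01,
        -1.79571124e-01],
       [ 1.88897482e-06, -9.58312049e-01, -2.85723672e-01,
         7.21002640e-02],
       [ 0.00000000e+00,  0.00000000e+00,  0.00000000e+00,
         1.00000000e+00]])}
```

View pics/top0.png

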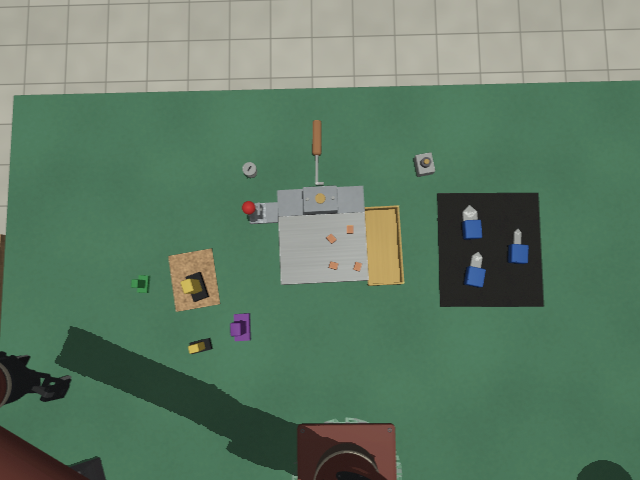

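View pics/scene0.png

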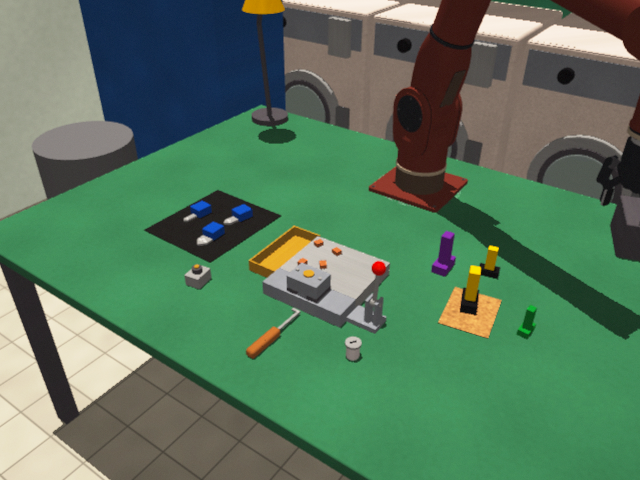

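View pics/wrist0.png

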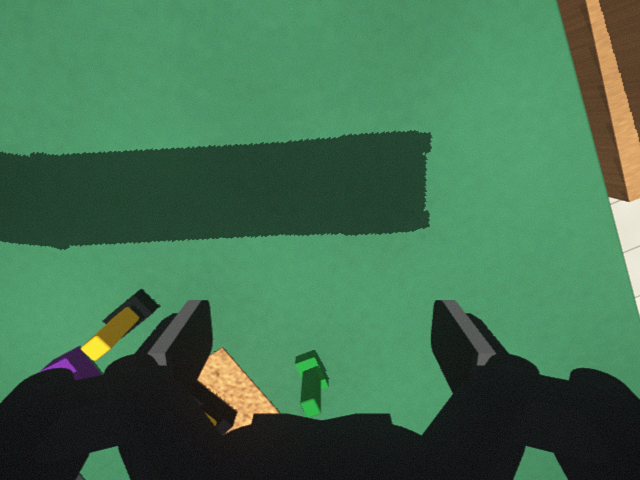

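```bash
cat >> h.py <<'E'
def cloud(c,s=None):
    v,u=np.mgrid[0:480,0:640]; z=c["range_z"].astype(float)
    p=np.stack([(u-c["cx"])/c["fx"]*z,(v-c["cy"])/c["fy"]*z,z],-1)
    if "mount" in c:
        M=c["mount"]; p=p@M[:3,:3].T+M[:3,3]
        T=R.from_euler("xyz",s["tool_rot"],degrees=True).as_matrix(); return p@T.T+s["ee_pos"]
    T=R.from_euler("xyz",c["orientation"],degrees=True).as_matrix(); return p@T.T+c["eye"]
def load(n): 
    d=np.load(n+".npz"); return {k:d[k] for k in d.files}
def rect(pts):
    r=cv2.minAreaRect((pts[:,:2]*1000).astype(np.float32)); return np.round(r[0],1),np.round(r[1],1),round(r[2],1)
def blobs(m,mn=15):
    n,l,st,ce=cv2.connectedComponentsWithStats(m.astype(np.uint8)); return [(l==i,st[i,4],ce[i]) for i in range(1,n) if st[i,4]>=mn]
E
python3 - <<'E'
from h import *
c=load("top0"); P=cloud(c); h=cv2.cvtColor(c["frame"],cv2.COLOR_BGR2HSV)
H,S,V=[h[...,i].astype(int) for i in range(3)]
print("table z",np.median(P[300:330,300:400,2]), np.median(P[100:150,100:200,2]))
def rep(name,m,mn=15):
    for b,a,ce in blobs(m,mn):
        p=P[b]; print(name,ce.round(),a,"rect",*rect(p),"z %.3f-%.3f"%(np.percentile(p[:,2],5),np.percentile(p[:,2],95)))
rep("yellow",(H>18)&(H<35)&(S>140)&(V>80),30)
rep("chip",(H<14)&(S>90)&(V>100),10)
rep("blue",(H>100)&(H<130)&(S>130),30)
rep("green",(H>50)&(H<75)&(S>170),30)
rep("purple",(H>130)&(H<155)&(S>120),30)
blackmat=(V<45)&(np.arange(640)[None]>420)&(np.arange(480)[:,None]<350)
rep("bmat",blackmat,500)
z=P[...,2]; roi=np.zeros((480,640),bool); roi[180:300,230:420]=1
rep("plate",roi&(abs(z-.035)<.006)&(S<60),100)
rep("chutetop",roi&(abs(z-.078)<.006),30)
rep("knob",(H<8)&(S>180)&roi)
E
```

```text
table z 8.70117289825112e-05 0.00016667825723837293
yellow [193. 286.] 175 rect [444.3 367.9] [59.2 33.5] 86.9 z 0.037-0.104
yellow [199. 346.] 72 rect [352.2 187. ] [ 18.8 350.2] 17.8 z 0.028-0.078
chip [315. 127.] 36 rect [633.3  46.1] [439.4  14.7] 4.1 z 0.017-0.025
chip [317. 137.] 10 rect [809.6  56.4] [10.9  6. ] 33.7 z 0.017-0.022
chip [313. 140.] 10 rect [803.  66.] [ 2.5 22.2] 89.1 z 0.017-0.023
chip [248. 207.] 140 rect [628.9 219. ] [68.1 28. ] 35.6 z 0.146-0.161
chip [350. 229.] 42 rect [574.1 -18.3] [12.1 15.4] 88.4 z 0.042-0.049
chip [331. 238.] 54 rect [552.7  26.6] [19.8 16.2] 33.1 z 0.040-0.050
chip [333. 265.] 54 rect [488.6  23. ] [19.2 15.2] 75.7 z 0.038-0.050
chip [357. 266.] 51 rect [452.1 -11.2] [ 16.1 100.4] 56.6 z 0.037-0.051
chip [367. 442.] 2075 rect [174.9  18.7] [441.5 187.5] 24.1 z 0.008-0.016
blue [472. 229.] 361 rect [ 509.5 -153.1] [ 51.5 396.9] 20.9 z 0.008-0.033
blue [518. 253.] 386 rect [ 511.  -424.6] [43.2 45.8] 84.0 z 0.008-0.032
blue [474. 276.] 369 rect [ 449.4 -158.3] [ 49.7 366.2] 3.1 z 0.009-0.033
purple [241. 327.] 433 rect [362.7 141.3] [ 64.4 250. ] 9.3 z 0.019-0.101
bmat [489. 250.] 9883 rect [ 527.4 -231.6] [505.  279.5] 88.9 z -0.001-0.007
plate [322. 239.] 7001 rect [564.1  47.7] [231.  210.3] 1.8 z 0.031-0.039
chutetop [320. 199.] 832 rect [643.9  50.3] [61.4 79.7] 2.1 z 0.074-0.082
knob [248. 207.] 109 rect [612.3 206.7] [23.6 26.3] 88.2 z 0.150-0.160
```

Run:
```python
from h import *
a=load("top0")["frame"]; b=load("scene0")["frame"]
A=cv2.resize(a[230:370,120:270],None,fx=2.6,fy=2.6); B=cv2.resize(b[220:345,420:550],None,fx=2.9,fy=2.9)
h=min(A.shape[0],B.shape[0]); cv2.imwrite("pics/crop1.png",np.hstack([A[:h],B[:h]]))
C=cv2.resize(a[170:310,230:420],None,fx=4,fy=4); cv2.imwrite("pics/crop2.png",C)
```

```text
(no output)
```

View pics/crop1.png

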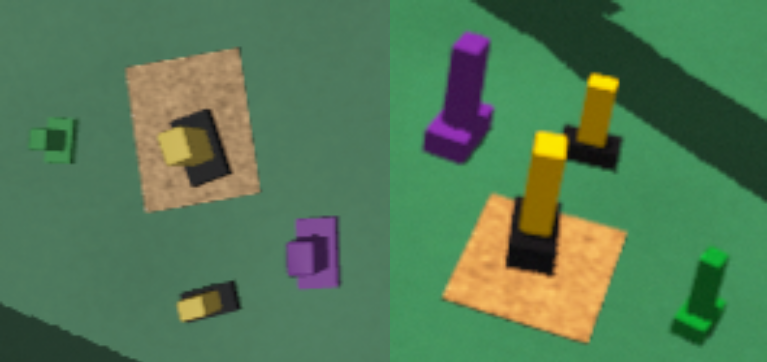

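View pics/crop2.png

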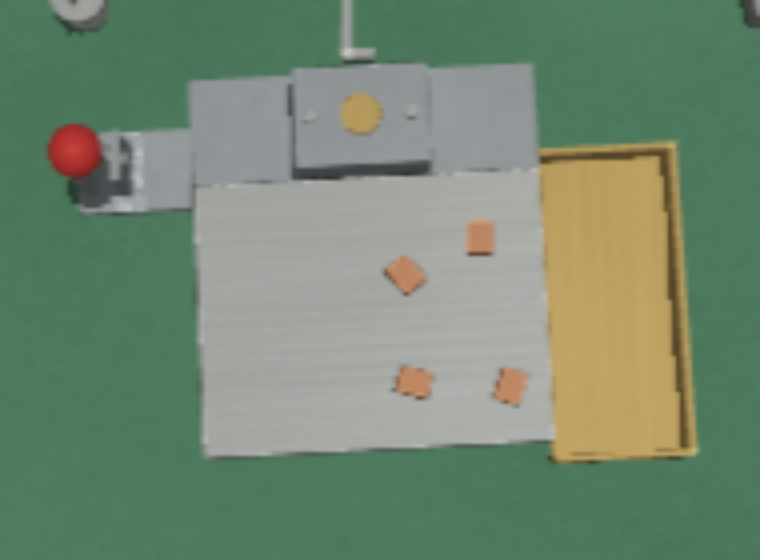

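```bash
cat >> h.py <<'E'
def go(x,y,z,yaw,s=None):
    "tool-axis shift (mm) from measured pose to target (m, deg), then turn about tool y"
    s=s or sense(); T=R.from_euler("xyz",s["tool_rot"],degrees=True)
    d=T.inv().apply(np.array([x,y,z])-s["ee_pos"])*1000
    cur=s["tool_rot"][2]; t=(cur-yaw+180)%360-180
    print("shift",d.round(1),"turn",round(t,1),"| now",s["ee_pos"].round(4),s["tool_rot"].round(1),"q7",s["joint_pos"][6].round(0))
def j2w(x,y,z=0,o=(.544,.047),a=1.9):
    a=np.radians(a); return np.array([o[0]+x*np.cos(a)-y*np.sin(a),o[1]+x*np.sin(a)+y*np.cos(a),z])
def w2j(p,o=(.544,.047),a=1.9):
    a=np.radians(a); p=np.asarray(p,float); d=p[...,:2]-np.array(o); return np.stack([d[...,0]*np.cos(a)+d[...,1]*np.sin(a),-d[...,0]*np.sin(a)+d[...,1]*np.cos(a)],-1)
E
python3 - <<'E'
from h import *
c=load("top0"); P=cloud(c); z=P[...,2]; h=cv2.cvtColor(c["frame"],cv2.COLOR_BGR2HSV)
H,S,V=[h[...,i].astype(int) for i in range(3)]
roi=np.zeros((480,640),bool); roi[245:315,165:222]=1
m=roi&(z>.096)&(z<.112); print("handle top",m.sum(),*rect(P[m]))
m=roi&(abs(z-.025)<.005)&(V<90); print("block",m.sum(),*rect(P[m]))
m=roi&(abs(z-.003)<.004)&(H<20)&(S>70); print("cork",m.sum(),*rect(P[m]))
for u,v in((350,229),(331,238),(333,265),(357,266)):
    p=P[v-1:v+2,u-1:u+2].reshape(-1,3).mean(0); print("chip jig",(w2j(p)*1000).round())
roi[:]=0; roi[195:295,360:410]=1
m=roi&(H>15)&(H<35)&(S>90)&(z>.025)&(z<.04); q=w2j(P[m])*1000; print("tray rim jig",q.min(0),q.max(0),np.percentile(q,2,0),np.percentile(q,98,0))
for u,v in((472,229),(518,253),(474,276)):
    m=np.zeros((480,640),bool); m[v-14:v+14,u-14:u+14]=1; m&=(H>100)&(H<130)&(S>130)&(z>.023)&(z<.036); print("gauge top",*rect(P[m]))
s=sense(); p=np.array([.45,.36]); go(.40,.33,.25,-15,s)
E
```

```text
handle top 144 [443.7 353.7] [29.8 24.2] 19.6
block 228 [443.5 353.7] [63.5 36.9] 18.1
cork 1696 [461.3 367.3] [139.  109.9] 9.4
chip jig [ 28. -67.]
chip jig [  8. -21.]
chip jig [-56. -23.]
chip jig [-69. -72.]
tray rim jig [-107.46128873 -189.37371737] [  82.87484016 -105.28039409] [-107.00092752 -188.73348365] [  81.93078657 -108.44572406]
gauge top [ 571.1 -316.1] [44.2 41. ] 0.8
gauge top [ 511.1 -424. ] [41.5 46. ] 83.4
gauge top [ 457.2 -316.8] [40.9 44.2] 79.1
shift [-179.5  -56.3 -218.6] turn 79.5 | now [0.2801 0.5861 0.1934] [-90.    0.1  64.5] q7 -3.0
```

Run:
```python
from h import *
go(.4436,.3537,.20,18.5)
```

```text
shift [-139.2   -6.4 -247.7] turn 46.0 | now [0.2801 0.5861 0.1934] [-90.    0.1  64.5] q7 -3.0
```

Candidates for the scraper in the top view are cork-mat yellow/black (195,287), small yellow/black (200,346), purple (240,327) and green (141,284). I choose the one on the cork mat: it is yellow, and its top is at 103 mm where the other yellow one is at 78 mm. The crop confirms it.

```bash
python3 -m pendant '-23 -1 -41 0;-23 -1 -41 0;-23 -1 -41 0;-23 -1 -41 0;-23 -1 -41 0;-24 -1 -42 0;0 0 0 10;0 0 0 10;0 0 0 10;0 0 0 8' 1; python3 -m pendant '0 0 0 8;0 0 0 0;0 0 0 0'
python3 - <<'E'
from h import *
s=sense(); go(.4436,.3537,.048,18.5,s)
c=capture("wrist"); cv2.imwrite("pics/w1.png",c["frame"]); P=cloud(c,s); z=P[...,2]
m=(z>.096)&(z<.112); h=cv2.cvtColor(c["frame"],cv2.COLOR_BGR2HSV); m&=(h[...,0]>18)&(h[...,0]<35)&(h[...,1]>120)
print(m.sum(),*rect(P[m]))
E
```

```text
time_s: 1.4
ee_pos: [0.443, 0.3544, 0.1998]
tool_rot: [-90.0, 0.0, 26.2]
ft_force: [0.2, 0.9, 0.6]
width: 0.999
time_s: 1.78
ee_pos: [0.4431, 0.3545, 0.2]
tool_rot: [-90.0, 0.0, 18.6]
ft_force: [-0.5, 0.0, -0.2]
width: 1.004
shift [  0.3 152.   -0.9] turn 0.1 | now [0.4431 0.3545 0.2   ] [-90.    0.   18.6] q7 -22.0
1180 [444.6 355.8] [29.5 24.3] 19.8
```

View pics/w1.png

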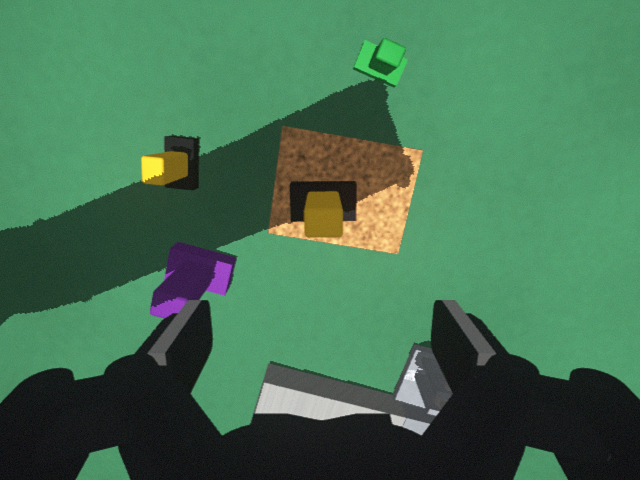

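```bash
python3 -m pendant '1 30 1 0;0 40 0 0;0 40 0 0;0 30 0 0;0 12 0 0;0 0 0 0;0 0 0 0' 1 && python3 -m pendant '0 0 0 0;0 0 0 0;0 0 0 0;0 0 0 0;0 0 0 0;0 0 0 0' -1 60
```

```text
time_s: 2.7
ee_pos: [0.4446, 0.3564, 0.0495]
tool_rot: [-89.9, -0.1, 18.5]
ft_force: [0.6, -0.0, -0.8]
width: 0.997
time_s: 3.45
ee_pos: [0.4444, 0.3562, 0.0487]
tool_rot: [-90.0, -0.1, 18.5]
ft_force: [0.7, -0.0, 5.1]
width: 0.332
```

```bash
python3 -m pendant '0 -10 0 0;0 -30 0 0;0 -40 0 0;0 -40 0 0;0 -20 0 0;0 0 0 0;0 0 0 0'
python3 - <<'E'
from h import *
s=sense(); p=j2w(.018,.035); go(p[0],p[1],.19,1.9,s)
c=capture("wrist"); cv2.imwrite("pics/w2.png",c["frame"])
c=capture("scene"); cv2.imwrite("pics/s2.png",c["frame"][150:350,300:600])
E
```

```text
time_s: 4.32
ee_pos: [0.4431, 0.3552, 0.1867]
tool_rot: [-90.1, 0.1, 18.5]
ft_force: [-0.3, 0.1, -2.8]
width: 0.336
shift [  25.3   -3.  -295.9] turn 16.6 | now [0.4431 0.3552 0.1867] [-90.1   0.1  18.5] q7 -23.0
```

View pics/w2.png

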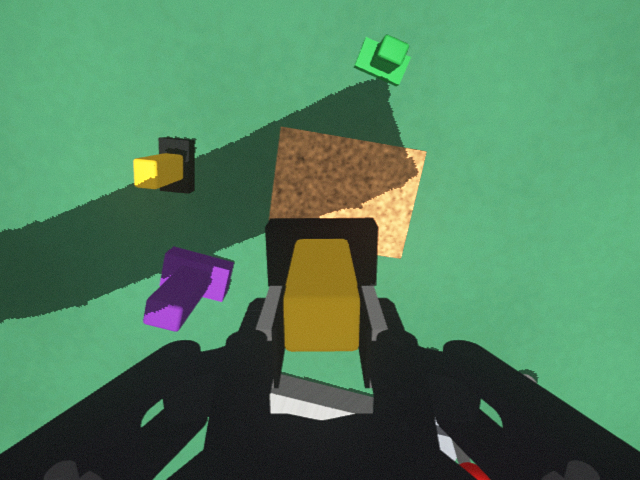

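View pics/s2.png

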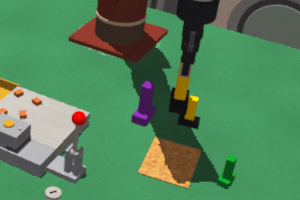

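```bash
python3 -m pendant '3 0 -40 0;3 0 -43 0;4 0 -43 0;4 0 -43 0;4 0 -43 0;4 -1 -43 0;3 -2 -41 0;0 0 0 8;0 0 0 8;0 0 0 0'
python3 - <<'E'
from h import *
s=sense(); p=j2w(.018,.035); go(p[0],p[1],.035+.0457+.001,1.9,s)
c=capture("top"); np.savez("top1.npz",**c); cv2.imwrite("pics/t1.png",cv2.resize(c["frame"][170:310,220:430],None,fx=3.5,fy=3.5))
c=capture("wrist"); cv2.imwrite("pics/w3.png",c["frame"])
E
```

```text
time_s: 5.68
ee_pos: [0.5607, 0.0828, 0.1902]
tool_rot: [-90.0, 0.1, 2.5]
ft_force: [0.3, 0.2, -2.0]
width: 0.334
shift [  0.3 108.5  -0.2] turn 0.6 | now [0.5607 0.0828 0.1902] [-90.    0.1   2.5] q7 -6.0
```

View pics/w3.png

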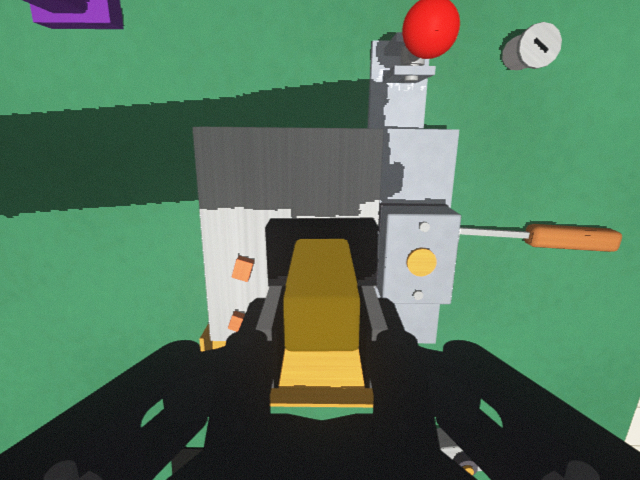

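View pics/t1.png

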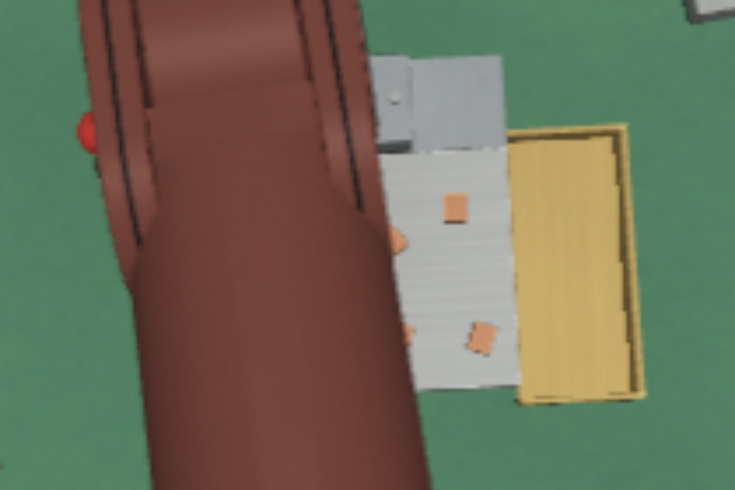

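```bash
python3 -m pendant '0 30 0 0.6;0 40 0 0;0 25 0 0;0 8 0 0;0 4 0 0;0 0 0 0;0 0 0 0'
python3 - <<'E'
from h import *
s=sense(); print(s["ft_force"]); p=j2w(.018,.035); go(p[0],p[1],.035+.0457,1.9,s)
c=capture("wrist"); cv2.imwrite("pics/w4.png",c["frame"])
E
```

```text
time_s: 6.65
ee_pos: [0.5619, 0.0831, 0.0851]
tool_rot: [-90.0, -0.1, 1.9]
ft_force: [0.3, -0.4, -2.1]
width: 0.334
[ 0.34329242 -0.38767899 -2.0649437 ]
shift [-1.1  4.4 -0.5] turn -0.0 | now [0.5619 0.0831 0.0851] [-90.   -0.1   1.9] q7 -4.0
```

View pics/w4.png

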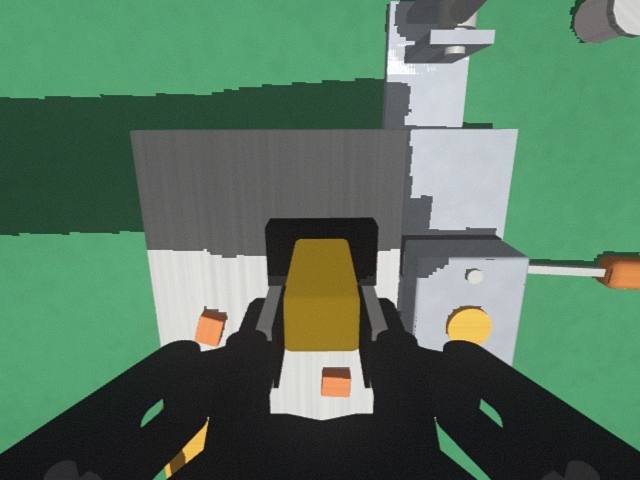

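```bash
python3 -m pendant '0 2 0 0;0 1.5 0 0;0 0 0 0;0 0 0 0'; python3 -m pendant '0 0.5 0 0;0 0 0 0;0 0 0 0'
```

```text
time_s: 7.2
ee_pos: [0.5613, 0.0829, 0.0807]
tool_rot: [-90.0, -0.0, 1.9]
ft_force: [-1.0, -0.3, -0.5]
width: 0.333
time_s: 7.58
ee_pos: [0.5615, 0.083, 0.0806]
tool_rot: [-90.0, -0.0, 1.9]
ft_force: [-1.8, 0.9, 5.1]
width: 0.336
```

```bash
python3 -m pendant '0 -0.3 -6 0;0 0 -10 0;0 0 -10 0;0 0 -10 0;0 0 -10 0;0 0 -10 0;0 0 -10 0;0 0 -10 0;0 0 -10 0;0 0 0 0'
python3 - <<'E'
from h import *
s=sense(); print(w2j(s["ee_pos"]),s["ft_force"])
c=capture("wrist"); cv2.imwrite("pics/w5.png",c["frame"])
c=capture("scene"); cv2.imwrite("pics/s5.png",cv2.resize(c["frame"][200:350,220:420],None,fx=3,fy=3))
E
```

```text
time_s: 8.82
ee_pos: [0.5643, -0.0039, 0.0809]
tool_rot: [-90.0, -0.0, 1.8]
ft_force: [-0.6, 3.2, 8.2]
width: 0.335
[ 0.01864608 -0.05158333] [-0.56878937  3.17982976  8.1596611 ]
```

View pics/w5.png

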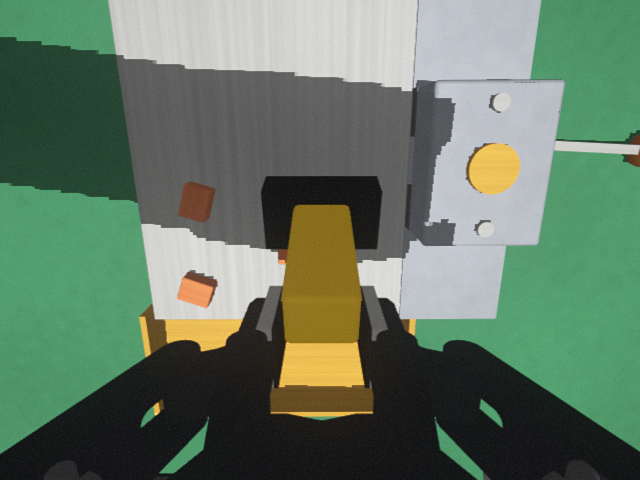

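View pics/s5.png

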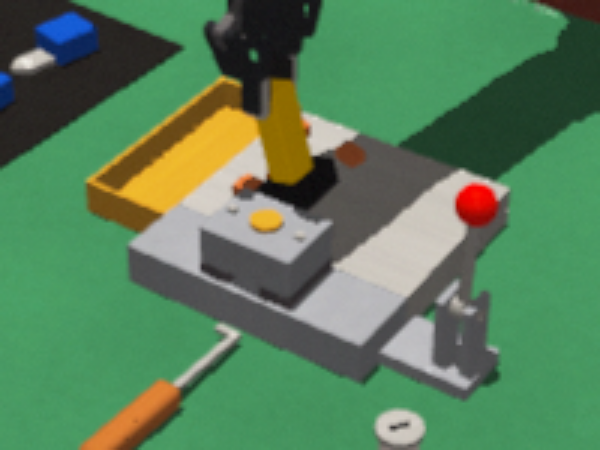

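```bash
python3 -m pendant '0 0 4 0;0 0 4 0;0 0 4 0;0 0 0 0;0 0 0 0'
python3 - <<'E'
from h import *
s=sense(); print(w2j(s["ee_pos"]),s["ft_force"],s["width"])
c=capture("wrist"); cv2.imwrite("pics/w6.png",c["frame"])
E
```

```text
time_s: 9.55
ee_pos: [0.5643, 0.0054, 0.0812]
tool_rot: [-90.2, -0.1, 1.7]
ft_force: [-1.2, -4.0, 9.4]
width: 0.336
[ 0.01886388 -0.04226518] [-1.23512824 -4.03733172  9.40556442] 0.3358666603864413
```

View pics/w6.png

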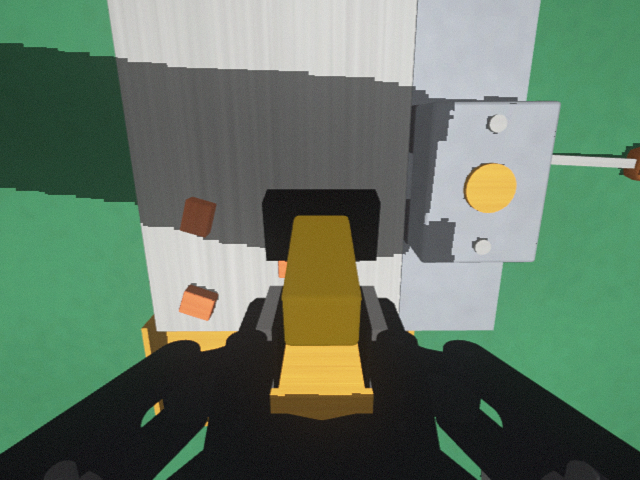

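```bash
python3 -m pendant '0 0 5 0;0 0 5 0;0 0 5 0;0 0 0 0;0 -0.5 0 0;0 -0.5 0 0;0 0 0 0' - 110
python3 - <<'E'
from h import *
s=sense(); print(w2j(s["ee_pos"]),s["ft_force"],s["width"])
c=capture("wrist"); cv2.imwrite("pics/w7.png",c["frame"])
E
```

```text
time_s: 10.48
ee_pos: [0.5633, 0.0223, 0.0815]
tool_rot: [-90.1, -0.0, 1.8]
ft_force: [1.6, -4.2, 5.3]
width: 0.321
[ 0.01846283 -0.02529204] [ 1.61270019 -4.22662771  5.32605628] 0.32141269164057856
```

View pics/w7.png

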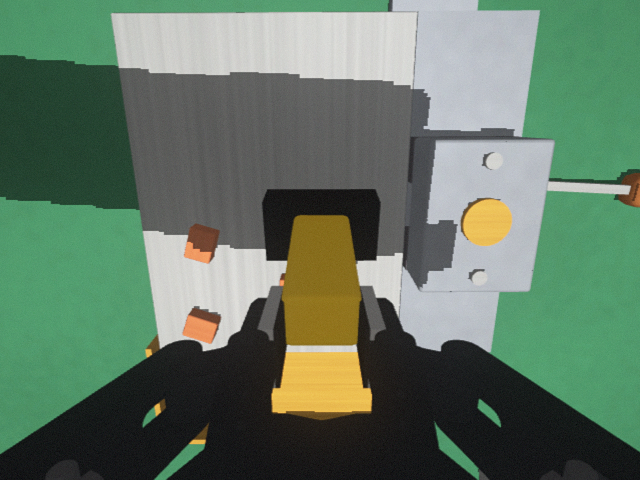

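```bash
python3 -m pendant '0 0 0 0;0 0.5 4 0;0 0 5 0;0 0 5 0;0 0 5 0;0 0 0 0' - 25
python3 - <<'E'
from h import *
s=sense(); print(w2j(s["ee_pos"]),s["ft_force"],s["width"])
c=capture("wrist"); cv2.imwrite("pics/w8.png",c["frame"])
E
```

```text
time_s: 11.28
ee_pos: [0.5629, 0.0421, 0.0814]
tool_rot: [-90.1, -0.0, 1.9]
ft_force: [-0.6, -7.4, 7.9]
width: 0.321
[ 0.01873159 -0.00549551] [-0.6224702  -7.42441118  7.85391787] 0.3207467120417331
```

View pics/w8.png

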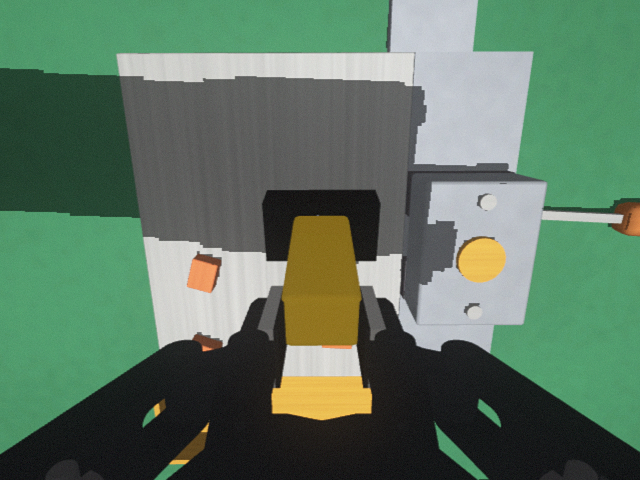

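Run:
```python
from h import *
s=sense(); c=capture("wrist"); P=cloud(c,s)
T=R.from_euler("xyz",s["tool_rot"],degrees=True).as_matrix(); Q=(P-s["ee_pos"])@T
f=c["frame"]; 
h=cv2.cvtColor(f,cv2.COLOR_BGR2HSV); Y=(h[...,0]>18)&(h[...,0]<35)&(h[...,1]>120)
m=np.zeros((480,640),bool); m[215:345,285:360]=1; m&=Y
for v in range(220,345,12): print(v,(Q[v,322]*1000).round(1))
print("block");
for v in range(188,214,4): print(v,(Q[v,322]*1000).round(1))
```

```text
220 [ 1.  12.1 24.5]
232 [ 1.  -2.2 22. ]
244 [  0.9 -16.1  20.2]
256 [  0.9 -25.7  17.8]
268 [  0.9 -37.5  16.8]
280 [  0.9 -44.6  14.6]
292 [  0.9 -53.1  13.4]
304 [  0.9 -55.8  10. ]
316 [  0.9 -56.    5.2]
328 [  0.9 -54.6  -0.6]
340 [  0.9 -53.2  -6.6]
block
188 [ 1.1 46.6 35.9]
192 [ 1.  35.6 35.3]
196 [ 1.  29.3 34.1]
200 [ 1.  23.2 33. ]
204 [ 1.  19.5 31.6]
208 [ 1.  19.1 29.4]
212 [ 1.  19.4 27.2]
```

```bash
python3 -m pendant '0 0 0 0;0 0 0 0;0 0 0 0;0 0 0 0' 0.2 60;  python3 -m pendant '0 -20 0 0;0 -40 0 0;0 -40 0 0;0 0 0 -10;0 0 0 -10;0 0 0 -10;0 0 0 -10;0 0 0 -10;0 0 0 -10;0 0 0 -10'; python3 -m pendant '0 0 0 -10;0 0 0 -10;0 0 0 0;0 0 0 0'
python3 - <<'E'
from h import *
s=sense(); c=capture("wrist"); cv2.imwrite("pics/w9.png",c["frame"]); P=cloud(c,s); z=P[...,2]
h=cv2.cvtColor(c["frame"],cv2.COLOR_BGR2HSV); m=(z>.128)&(z<.144)&(h[...,0]>18)&(h[...,0]<35)&(h[...,1]>120)
print(m.sum(),*rect(P[m]),(w2j(P[m].mean(0))*1000).round(1)); p=P[m].mean(0)
go(p[0],p[1],.081,91.9,s)
E
```

```text
time_s: 11.88
ee_pos: [0.5623, 0.0432, 0.0807]
tool_rot: [-90.0, 0.0, 1.9]
ft_force: [-1.5, 0.7, 1.0]
width: 0.601
time_s: 13.12
ee_pos: [0.5624, 0.043, 0.1808]
tool_rot: [-90.0, -0.0, 72.2]
ft_force: [0.4, -0.6, 0.1]
width: 0.605
time_s: 13.62
ee_pos: [0.5625, 0.0429, 0.1809]
tool_rot: [-90.0, 0.0, 91.6]
ft_force: [-0.8, -0.3, 0.6]
width: 0.601
1673 [561.6  63.3] [29.1 23.6] 2.2 [17.1 15.3]
shift [20.  99.9  1.3] turn -0.3 | now [0.5625 0.0429 0.1809] [-90.    0.   91.6] q7 86.0
```

View pics/w9.png

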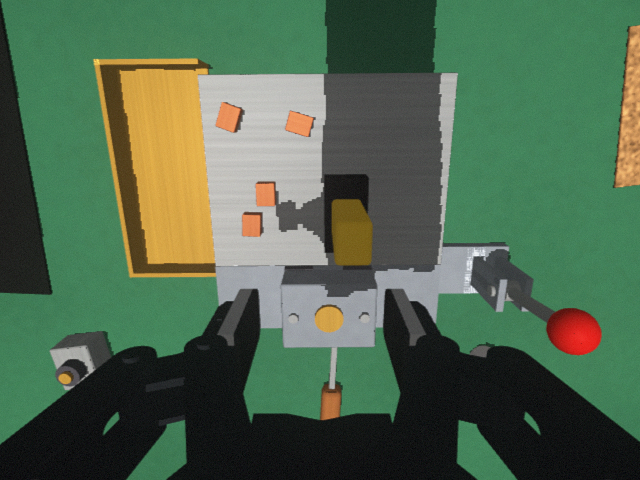

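```bash
python3 - <<'E'
from h import *
s=sense(); c=capture("wrist"); P=cloud(c,s); h=cv2.cvtColor(c["frame"],cv2.COLOR_BGR2HSV)
m=(h[...,0]<14)&(h[...,1]>120)&(h[...,2]>90)&(P[...,2]<.055)&(P[...,2]>.04)
for b,a,ce in blobs(m,100): q=w2j(P[b])*1000; print(ce.round(),a,q.mean(0).round(),q.min(0).round(),q.max(0).round())
E
python3 -m pendant '10 30 1 -0.3;10 40 0 0;0 30 0 0;0 6 0 0;0 4 0 0;0 0 0 0;0 0 0 0' && python3 -m pendant '0 0 0 0;0 0 0 0;0 0 0 0;0 0 0 0;0 0 0 0;0 0 0 0' -1 80
```

```text
[228. 117.] 510 [-60. -79.] [-72. -89.] [-49. -69.]
[299. 123.] 485 [-55. -22.] [-65. -33.] [-45. -11.]
[265. 194.] 442 [  2. -52.] [ -8. -61.] [ 12. -45.]
[251. 224.] 407 [ 29. -66.] [ 19. -74.] [ 39. -58.]
time_s: 14.6
ee_pos: [0.5615, 0.0629, 0.072]
tool_rot: [-90.1, -0.0, 92.1]
ft_force: [-0.3, 0.7, 0.6]
width: 0.601
time_s: 15.35
ee_pos: [0.5614, 0.0632, 0.0716]
tool_rot: [-90.1, -0.0, 92.2]
ft_force: [-1.0, 1.2, 5.6]
width: 0.267
```

```bash
python3 -m pendant '0 -1.5 0 0;0 0 0 0;0 0 0 0'; python3 -m pendant '-8 0 0 0;-12 0 0 0;-12 0 0 0;-10 0 0 0;-10 0 0 0;-10 0 0 0;-10 0 0 0;-10 0 0 0;0 0 0 0'
python3 - <<'E'
from h import *
s=sense(); print(w2j(s["ee_pos"]),s["ft_force"])
c=capture("wrist"); cv2.imwrite("pics/w10.png",c["frame"])
E
```

```text
time_s: 15.72
ee_pos: [0.5604, 0.0628, 0.072]
tool_rot: [-89.9, 0.0, 92.2]
ft_force: [0.5, -0.2, -2.1]
width: 0.263
time_s: 16.85
ee_pos: [0.5639, -0.0202, 0.0724]
tool_rot: [-90.0, 0.0, 92.1]
ft_force: [-0.6, -0.2, -2.9]
width: 0.266
[ 0.01767042 -0.06784814] [-0.63971577 -0.2199807  -2.87191801]
```

View pics/w10.png

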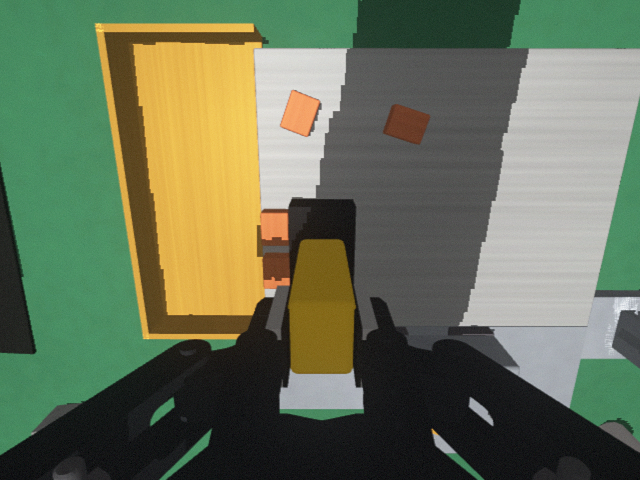

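```bash
python3 -m pendant '-8 0 0 0;-8 0 0 0;-8 0 0 0;-4 0 0 0;0 0 0 0;0 0 0 0'
python3 - <<'E'
from h import *
s=sense(); print(w2j(s["ee_pos"]),s["ft_force"])
c=capture("wrist"); cv2.imwrite("pics/w11.png",c["frame"])
E
```

```text
time_s: 17.65
ee_pos: [0.565, -0.0467, 0.0724]
tool_rot: [-90.0, -0.0, 92.2]
ft_force: [-0.7, 0.5, -1.9]
width: 0.267
[ 0.01784795 -0.09433818] [-0.66165238  0.4741543  -1.94259694]
```

View pics/w11.png

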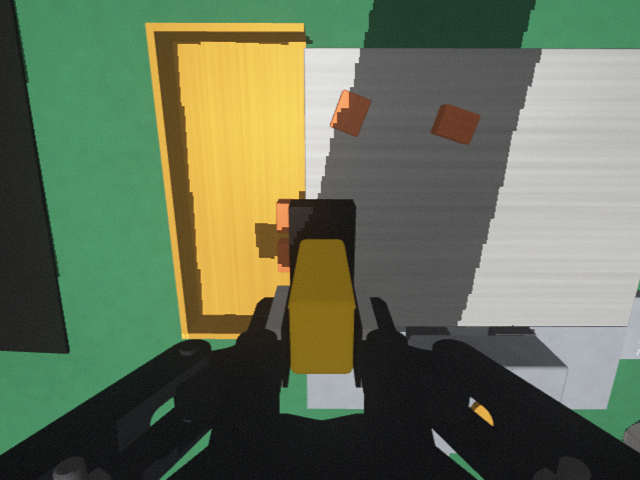

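```bash
python3 -m pendant '0 -15 0 0;0 -20 0 0;0 0 0 0;40 0 0 0;40 0 26 0;40 0 26 0;0 0 25 0;0 0 0 0;0 0 0 0'
python3 - <<'E'
from h import *
s=sense(); p=j2w(-.059,.026); print(w2j(s["ee_pos"]),s["ft_force"]); go(p[0],p[1],.0724,91.9,s)
c=capture("wrist"); cv2.imwrite("pics/w12.png",c["frame"])
c=capture("scene"); cv2.imwrite("pics/s12.png",cv2.resize(c["frame"][200:350,220:420],None,fx=3,fy=3))
E
```

```text
time_s: 18.82
ee_pos: [0.484, 0.0698, 0.1075]
tool_rot: [-90.0, -0.0, 92.1]
ft_force: [0.3, -0.4, -2.3]
width: 0.265
[-0.059217    0.02480761] [ 0.34841804 -0.40459323 -2.27504522]
shift [ 1.2 35.1 -0.2] turn 0.2 | now [0.484  0.0698 0.1075] [-90.   -0.   92.1] q7 80.0
```

View pics/w12.png

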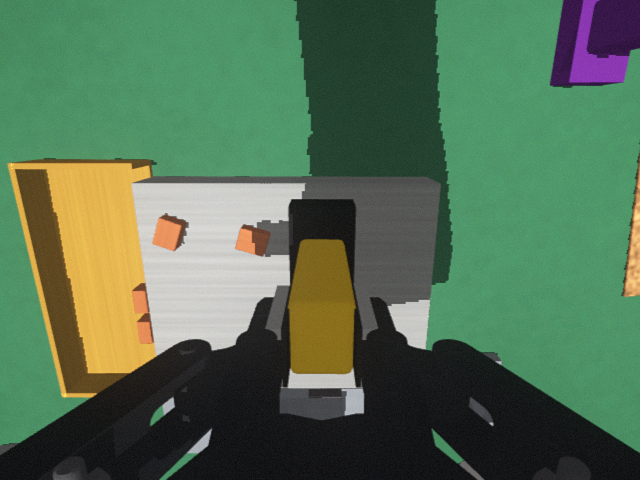

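View pics/s12.png

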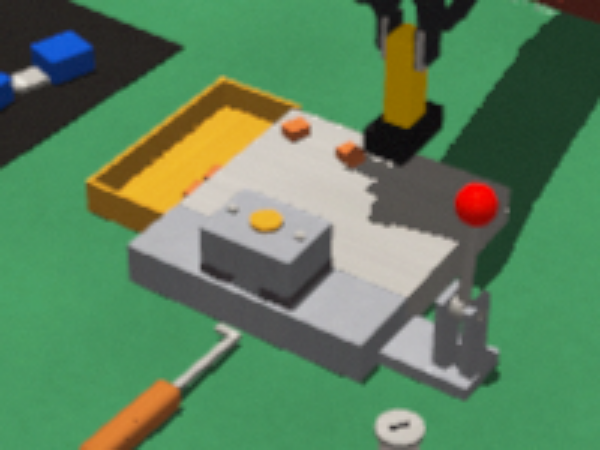

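```bash
python3 -m pendant '0 20 0 0;0 10 0 0;0 4 0 0;0 0 0 0;-8 0 0 0;-12 0 0 0;-12 0 0 0;-10 0 0 0;-10 0 0 0;-10 0 0 0'; python3 -m pendant '-10 0 0 0;-10 0 0 0;-8 0 0 0;-8 0 0 0;-8 0 0 0;-8 0 0 0;-6 0 0 0;0 0 0 0;0 0 0 0'
python3 - <<'E'
from h import *
s=sense(); print(w2j(s["ee_pos"]),s["ft_force"])
c=capture("wrist"); cv2.imwrite("pics/w13.png",c["frame"])
c=capture("scene"); cv2.imwrite("pics/s13.png",cv2.resize(c["frame"][200:350,220:420],None,fx=3,fy=3))
E
```

```text
time_s: 20.18
ee_pos: [0.4859, 0.0074, 0.0735]
tool_rot: [-90.0, -0.0, 92.2]
ft_force: [0.5, 1.0, -2.0]
width: 0.265
time_s: 21.3
ee_pos: [0.488, -0.0497, 0.0734]
tool_rot: [-90.0, -0.0, 92.2]
ft_force: [0.8, 0.4, -1.9]
width: 0.269
[-0.05916123 -0.09476879] [ 0.77876666  0.36201413 -1.89260174]
```

View pics/w13.png

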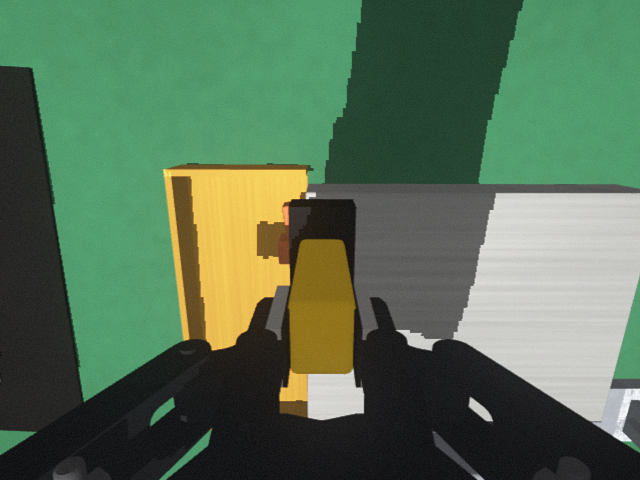

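View pics/s13.png

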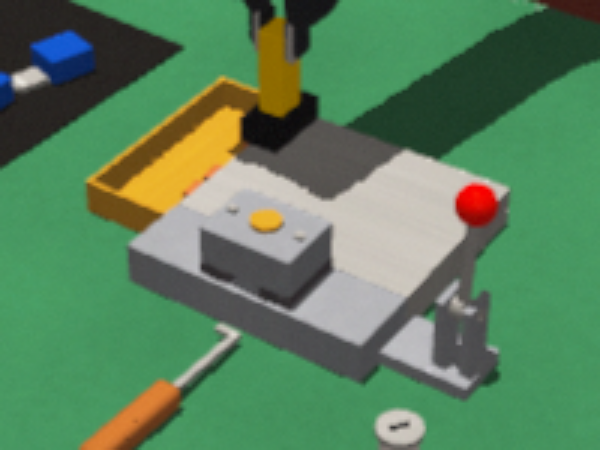

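```bash
python3 -m pendant '0 -15 0 0;0 -30 0 0;0 -40 0 0;0 -35 0 0;0 0 0 0;0 0 0 0'
python3 - <<'E'
from h import *
s=sense(); print(w2j(s["ee_pos"]),s["ft_force"]); go(.463,.367,.19,95,s)
c=capture("top"); cv2.imwrite("pics/t13.png",cv2.resize(c["frame"][170:310,220:430],None,fx=3,fy=3))
c=capture("wrist"); cv2.imwrite("pics/w14.png",c["frame"])
E
```

```text
time_s: 22.15
ee_pos: [0.4877, -0.0498, 0.1932]
tool_rot: [-90.0, -0.0, 92.2]
ft_force: [-0.2, 0.0, -2.5]
width: 0.265
[-0.05945326 -0.09488431] [-0.23151127  0.03495383 -2.46037668]
shift [417.4   3.3   9. ] turn -2.8 | now [ 0.4877 -0.0498  0.1932] [-90.   -0.   92.2] q7 93.0
```

View pics/w14.png

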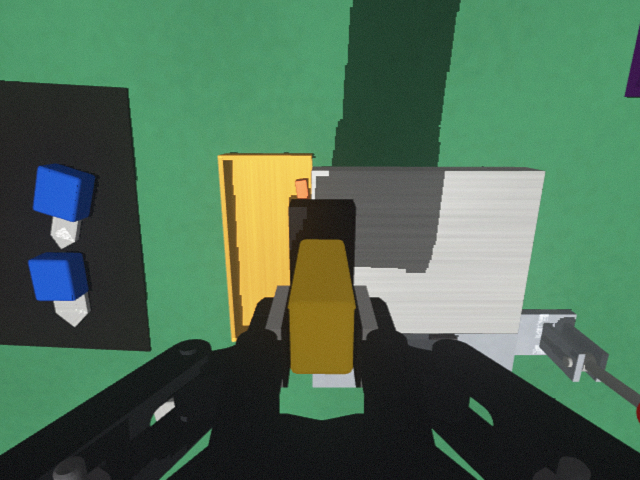

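View pics/t13.png

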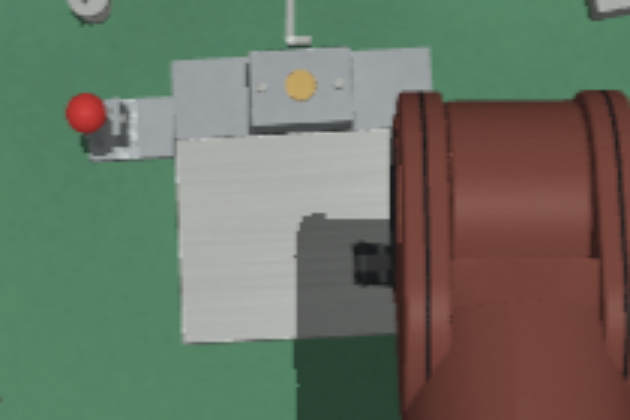

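Plate appears clear. Move on towards the mat, then check the tray from the top camera.

```bash
python3 -m pendant '35 0 0 0;48 0 0 0;48 0 0 0;48 0 1 0;48 0 2 0;48 0 2 0;48 0 2 0;48 0 2 0;44 0 0 0;0 0 0 -2.8'; python3 -m pendant '0 0 0 0;0 0 0 0'
python3 - <<'E'
from h import *
s=sense(); go(.463,.367,.0405,95,s)
c=capture("top"); np.savez("top2.npz",**c); cv2.imwrite("pics/t14.png",cv2.resize(c["frame"][170:310,220:430],None,fx=3.5,fy=3.5))
c=capture("wrist"); cv2.imwrite("pics/w15.png",c["frame"])
E
```

```text
time_s: 23.5
ee_pos: [0.461, 0.3683, 0.1913]
tool_rot: [-89.8, 0.0, 95.3]
ft_force: [0.1, -1.4, -2.3]
width: 0.264
time_s: 23.75
ee_pos: [0.4635, 0.3635, 0.1928]
tool_rot: [-90.0, 0.1, 94.8]
ft_force: [0.5, 0.3, -2.5]
width: 0.264
shift [3.700e+00 1.523e+02 1.000e-01] turn -0.2 | now [0.4635 0.3635 0.1928] [-90.    0.1  94.8] q7 53.0
```

View pics/w15.png

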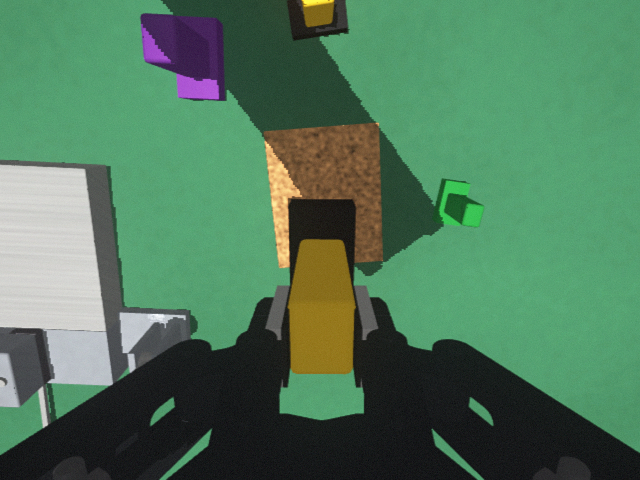

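View pics/t14.png

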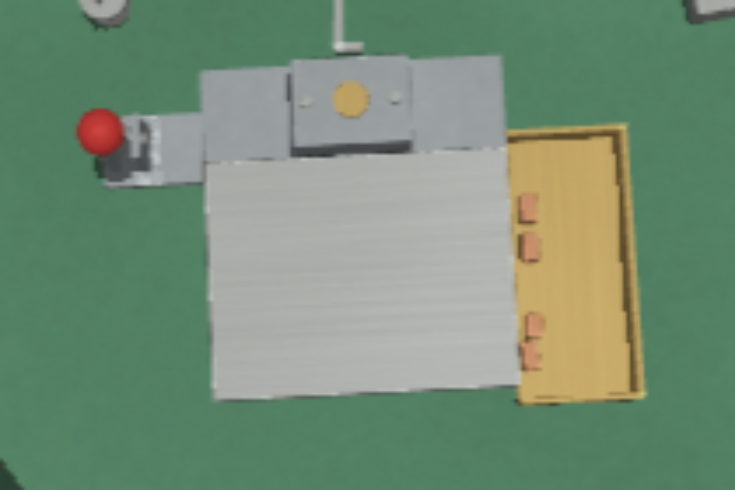

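```bash
python3 -m pendant '4 30 0 0;0 45 0 0;0 45 0 0;0 20 0 0;0 6 0 0;0 3 0 0;0 0 0 0;0 0 0 0'; python3 -m pendant '0 1.5 0 0;0 1 0 0;0 0 0 0;0 0 0 0'
python3 - <<'E'
from h import *
P=cloud(load("top2")); h=cv2.cvtColor(load("top2")["frame"],cv2.COLOR_BGR2HSV)
m=(h[...,0]<13)&(h[...,1]>90); m[:,:362]=0; m[:,400:]=0; m[:200]=0; m[290:]=0
for b,a,ce in blobs(m,10): print(ce.round(),a,(w2j(P[b])*1000).mean(0).round(),P[b][:,2].max().round(3))
E
```

```text
time_s: 24.85
ee_pos: [0.4636, 0.3688, 0.0454]
tool_rot: [-90.1, -0.1, 95.0]
ft_force: [-0.2, 0.1, -1.9]
width: 0.261
time_s: 25.35
ee_pos: [0.4631, 0.3684, 0.0419]
tool_rot: [-90.0, 0.0, 95.0]
ft_force: [-0.1, -0.3, -1.4]
width: 0.267
[370. 229.] 25 [  28. -117.] 0.025
[371. 240.] 30 [   1. -117.] 0.025
[372. 262.] 21 [ -53. -116.] 0.026
[371. 271.] 24 [ -74. -112.] 0.024
```

```bash
python3 -m pendant '0 1 0 0;0 0.5 0 0;0 0 0 0;0 0 0 0'; python3 -m pendant '0 0 0 0;0 0 0 0;0 0 0 0;0 0 0 0' 0.2
```

```text
time_s: 25.85
ee_pos: [0.4631, 0.3685, 0.0404]
tool_rot: [-90.0, 0.0, 95.0]
ft_force: [0.1, -0.1, -1.8]
width: 0.267
time_s: 26.35
ee_pos: [0.4631, 0.3685, 0.0405]
tool_rot: [-90.0, -0.0, 95.0]
ft_force: [0.4, -0.1, 0.8]
width: 0.602
```

```bash
python3 -m pendant '0 -20 0 0;0 -45 0 0;0 -50 0 0;0 -45 0 0;0 0 0 0'
python3 - <<'E'
from h import *
s=sense(); c=capture("top"); np.savez("top3.npz",**c); P=cloud(c); z=P[...,2]; h=cv2.cvtColor(c["frame"],cv2.COLOR_BGR2HSV)
H,S,V=[h[...,i].astype(int) for i in range(3)]
roi=np.zeros((480,640),bool); roi[195:305,440:540]=1
for b,a,ce in blobs(roi&(V>110)&(S<60),15): print("blade",ce.round(),a,*rect(P[b]))
for b,a,ce in blobs(roi&(H>100)&(H<130)&(S>130)&(z>.023)&(z<.036),50): print("handle",ce.round(),a,*rect(P[b]))
roi[:]=0; roi[245:315,165:225]=1; m=roi&(z>.096)&(z<.112); print("scraper",m.sum(),*(rect(P[m]) if m.sum()>5 else ()))
cv2.imwrite("pics/c3.png",cv2.resize(c["frame"][185:315,430:560],None,fx=4,fy=4))
cs=capture("scene"); cv2.imwrite("pics/s3.png",cs["frame"])
E
```

```text
time_s: 26.98
ee_pos: [0.4648, 0.3699, 0.2047]
tool_rot: [-90.3, -0.3, 95.0]
ft_force: [0.1, 0.1, -0.7]
width: 0.6
blade [470. 214.] 170 [ 509.7 -158.7] [ 37.9 408.6] 32.9
blade [517. 237.] 96 [ 554.1 -427.6] [17.1 34.4] 89.9
blade [469. 249.] 132 [ 524.5 -308.4] [24.5 36.1] 78.7
handle [473. 229.] 301 [ 571.5 -316. ] [44.  39.1] 1.5
handle [519. 253.] 313 [ 510.8 -423.1] [40.  43.8] 85.9
handle [467. 265.] 316 [ 484.4 -297.3] [41.4 44.5] 74.8
scraper 117 [462.8 366.6] [28.8 22.8] 5.5
```

View pics/c3.png

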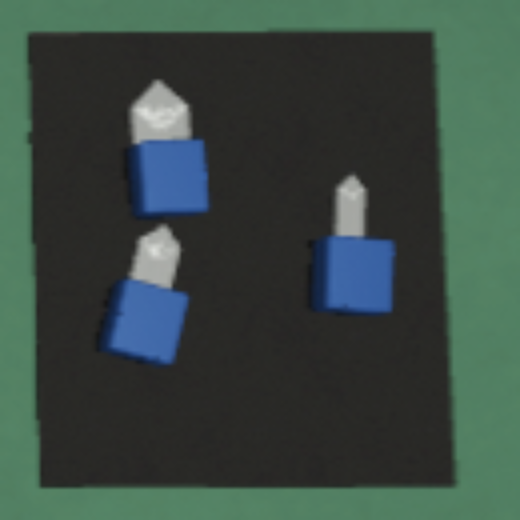

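View pics/s3.png

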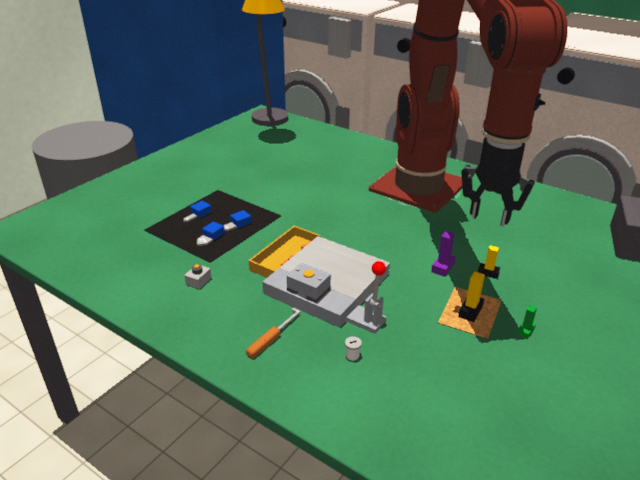

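Run:
```python
from h import *
go(.4844,-.2973,.2,74.8)
```

```text
shift [-6.651e+02  2.000e-01  3.630e+01] turn 20.2 | now [0.4631 0.3685 0.2004] [-90.  -0.  95.] q7 53.0
```

```bash
python3 -m pendant '-35 0 0 0;-48 0 3 0;-48 0 3 0;-48 0 3 0;-48 0 3 0;-48 0 3 0;-48 0 3 0;-48 0 3 0;-48 0 3 0;-48 0 3 0' 1; python3 -m pendant '-48 0 3 0;-48 0 3 0;-48 0 3 0;-48 0 0 0;-6 0 0 10;0 0 0 10;0 0 0 0;0 0 0 0'
python3 - <<'E'
from h import *
s=sense(); c=capture("wrist"); cv2.imwrite("pics/w20.png",c["frame"]); P=cloud(c,s); z=P[...,2]
h=cv2.cvtColor(c["frame"],cv2.COLOR_BGR2HSV); H,S,V=[h[...,i].astype(int) for i in range(3)]
for b,a,ce in blobs((H>100)&(H<130)&(S>130)&(z>.024)&(z<.036),200): print("handle",ce.round(),a,*rect(P[b]))
for b,a,ce in blobs((V>110)&(S<60)&(z<.014)&(z>.004),100): print("blade",ce.round(),a,*rect(P[b]))
go(.4844,-.2973,.006,74.8,s)
E
```

```text
time_s: 28.32
ee_pos: [0.4755, -0.1006, 0.199]
tool_rot: [-89.9, -0.0, 95.0]
ft_force: [1.0, 0.2, -0.6]
width: 1.0
time_s: 29.32
ee_pos: [0.4844, -0.2967, 0.1996]
tool_rot: [-89.9, 0.0, 75.2]
ft_force: [-0.7, -0.4, -0.3]
width: 1.004
handle [321. 205.] 1907 [ 486.1 -296.9] [39.9 44.9] 73.7
handle [207. 261.] 1685 [ 512.6 -422.9] [39.6 45.5] 84.7
handle [325. 290.] 1555 [ 572.7 -315.7] [44.6 39.9] 1.6
blade [569. 107.] 161 [455.1 -39.9] [19.4 52.4] 26.0
blade [570. 210.] 672 [557.1 -56.6] [141.4   2.7] 2.2
blade [320. 242.] 630 [ 528.9 -309.9] [24.9 34.6] 71.5
blade [222. 294.] 388 [ 559.  -428.6] [18.2 35.4] 83.3
blade [580. 301.] 172 [663.3 -53. ] [40.3  2.6] 1.9
blade [336. 318.] 572 [ 621.3 -314.5] [33.3 34.1] 1.2
shift [ -0.6 193.6  -0.4] turn 0.4 | now [ 0.4844 -0.2967  0.1996] [-89.9   0.   75.2] q7 109.0
```

View pics/w20.png

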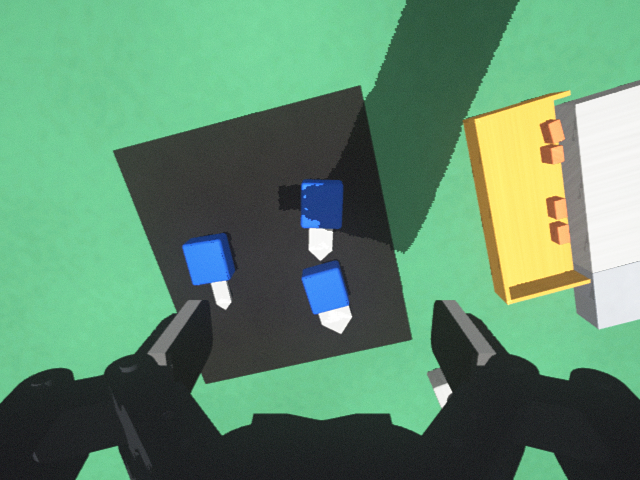

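```bash
python3 -m pendant '0 35 -1 0.8;0 45 0 0;0 45 0 0;0 40 0 0;0 20 0 0;0 6 0 0;0 2 0 0;0 0 0 0;0 0 0 0'; python3 -m pendant '0 0 0 0;0 0 0 0;0 0 0 0;0 0 0 0;0 0 0 0' -1 60;  python3 -m pendant '0 -5 0 0;0 -30 0 0;0 -40 0 0;0 -30 0 0;0 -30 0 0;0 0 0 0;0 0 0 0'
python3 - <<'E'
from h import *
s=sense(); c=capture("wrist"); cv2.imwrite("pics/w21.png",c["frame"]); P=cloud(c,s)
T=R.from_euler("xyz",s["tool_rot"],degrees=True).as_matrix(); Q=(P-s["ee_pos"])@T*1000
h=cv2.cvtColor(c["frame"],cv2.COLOR_BGR2HSV); H,S,V=[h[...,i].astype(int) for i in range(3)]
m=(H>100)&(H<130)&(S>130)&(np.linalg.norm(Q,axis=-1)<80)
print(m.sum(), [np.percentile(Q[m],p,0).round(1) for p in (2,50,98)])
E
```

```text
time_s: 30.5
ee_pos: [0.4863, -0.2977, 0.0084]
tool_rot: [-90.1, -0.0, 74.2]
ft_force: [0.8, 0.6, -0.1]
width: 1.001
time_s: 31.12
ee_pos: [0.4856, -0.2975, 0.0074]
tool_rot: [-90.0, 0.0, 74.2]
ft_force: [-0.6, 0.5, 0.1]
width: 0.003
time_s: 32.0
ee_pos: [0.4854, -0.2972, 0.1421]
tool_rot: [-90.0, -0.0, 74.2]
ft_force: [-0.4, 0.6, -1.2]
width: 0.003
7 [array([  1.8, -50. ,   6.3]), array([  7.9, -43.8,   6.7]), array([  9. , -40.7,  10.2])]
```

View pics/w21.png

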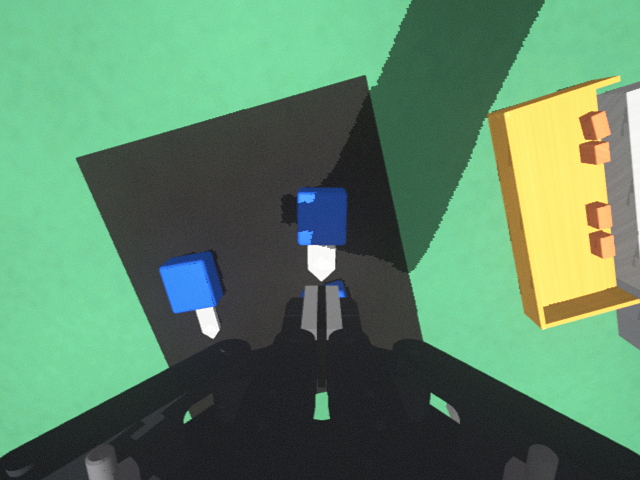

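Run:
```python
from h import *
s=sense(); c=capture("wrist"); P=cloud(c,s); z=P[...,2]
h=cv2.cvtColor(c["frame"],cv2.COLOR_BGR2HSV); H,S,V=[h[...,i].astype(int) for i in range(3)]
for b,a,ce in blobs((H>100)&(H<130)&(S>130)&(z<.06),200): print("handle",ce.round(),a,*rect(P[b][P[b][:,2]>np.percentile(P[b][:,2],90)-.004]),np.percentile(P[b][:,2],[5,50,95]))
for b,a,ce in blobs((V>110)&(S<60)&(z<.014)&(z>.004),100): print("blade",ce.round(),a,*rect(P[b]))
print(s["ee_pos"],s["width"])
c=capture("top"); P=cloud(c); z=P[...,2]; h=cv2.cvtColor(c["frame"],cv2.COLOR_BGR2HSV); H,S,V=[h[...,i].astype(int) for i in range(3)]
for b,a,ce in blobs((H>100)&(H<130)&(S>130)&(z>.02)&(z<.06),50): print("handle",ce.round(),a,*rect(P[b]))
cv2.imwrite("pics/t21.png",c["frame"])
c=capture("scene");cv2.imwrite("pics/s21.png",cv2.resize(c["frame"][150:300,120:320],None,fx=3,fy=3))
```

```text
handle [321. 216.] 2833 [ 485.9 -296.9] [39.7 44.6] 74.6 [0.01809765 0.02850835 0.029765  ]
handle [191. 282.] 2961 [ 512.1 -423. ] [40.4 44.6] 84.8 [0.0080162  0.02824469 0.02964739]
blade [608.  99.] 222 [456.5 -49.6] [17.4 35.3] 36.6
blade [615. 224.] 921 [565.3 -56.2] [125.5   3. ] 2.0
blade [321. 261.] 812 [ 529.4 -309.8] [25.2 33.6] 73.7
blade [208. 322.] 495 [ 558.2 -427.5] [16.6 32. ] 85.3
blade [625. 325.] 254 [664.5 -53. ] [38.9  2. ] 2.9
[ 0.48515754 -0.29709063  0.14166852] 0.0002641319824165441
handle [473. 229.] 313 [ 571.1 -316.2] [44.3 39.6] 0.2
handle [466. 265.] 315 [ 484.3 -297.4] [41.  44.7] 74.2
```

View pics/s21.png

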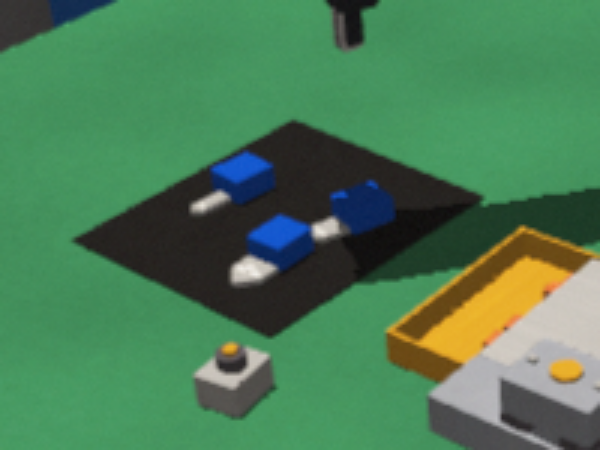

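Run:
```python
from h import *
s=sense(); c=capture("wrist"); P=cloud(c,s)
T=R.from_euler("xyz",s["tool_rot"],degrees=True).as_matrix(); Q=(P-s["ee_pos"])@T*1000
for u in (305,312,332,338):
    print(u,[tuple(Q[v,u].round().astype(int)) for v in range(278,345,6)])
c=capture("scene"); P=cloud(c); m=(P[...,2]>.10)&(P[...,2]<.30)&(np.hypot(P[...,0]-s["ee_pos"][0],P[...,1]-s["ee_pos"][1])<.03)
print("scene lowest finger z",np.sort(P[m][:,2])[:8].round(3), s["ee_pos"])
```

```text
305 [(np.int64(-15), np.int64(138), np.int64(-62)), (np.int64(-15), np.int64(139), np.int64(-69)), (np.int64(-6), np.int64(-46), np.int64(10)), (np.int64(-6), np.int64(-51), np.int64(10)), (np.int64(-6), np.int64(-56), np.int64(10)), (np.int64(-6), np.int64(-61), np.int64(10)), (np.int64(-6), np.int64(-65), np.int64(11)), (np.int64(-5), np.int64(-69), np.int64(10)), (np.int64(-5), np.int64(-72), np.int64(10)), (np.int64(-5), np.int64(-78), np.int64(12)), (np.int64(-5), np.int64(-82), np.int64(11)), (np.int64(-5), np.int64(-84), np.int64(11))]
312 [(np.int64(-8), np.int64(139), np.int64(-63)), (np.int64(-8), np.int64(139), np.int64(-68)), (np.int64(-4), np.int64(-45), np.int64(10)), (np.int64(-3), np.int64(-52), np.int64(11)), (np.int64(-3), np.int64(-56), np.int64(10)), (np.int64(-3), np.int64(-60), np.int64(10)), (np.int64(-3), np.int64(-65), np.int64(11)), (np.int64(-3), np.int64(-69), np.int64(10)), (np.int64(-3), np.int64(-73), np.int64(10)), (np.int64(-3), np.int64(-75), np.int64(9)), (np.int64(-3), np.int64(-81), np.int64(11)), (np.int64(-3), np.int64(-85), np.int64(11))]
332 [
[... 478 characters left out ...]
t64(12)), (np.int64(3), np.int64(-85), np.int64(12))]
338 [(np.int64(15), np.int64(138), np.int64(-62)), (np.int64(15), np.int64(129), np.int64(-64)), (np.int64(7), np.int64(-46), np.int64(11)), (np.int64(6), np.int64(-51), np.int64(10)), (np.int64(6), np.int64(-56), np.int64(10)), (np.int64(6), np.int64(-60), np.int64(10)), (np.int64(6), np.int64(-64), np.int64(10)), (np.int64(6), np.int64(-69), np.int64(10)), (np.int64(5), np.int64(-74), np.int64(11)), (np.int64(5), np.int64(-78), np.int64(11)), (np.int64(5), np.int64(-82), np.int64(11)), (np.int64(5), np.int64(-85), np.int64(11))]
scene lowest finger z [0.178 0.18  0.18  0.18  0.181 0.181 0.181 0.181] [ 0.48511992 -0.29720885  0.14157106]
```

```bash
python3 -m pendant '0 0 0 0;0 0 0 0;0 0 0 0;0 0 0 0' 0.4
python3 - <<'E'
from h import *
s=sense(); c=capture("wrist"); P=cloud(c,s); cv2.imwrite("pics/w22.png",c["frame"])
T=R.from_euler("xyz",s["tool_rot"],degrees=True).as_matrix(); Q=(P-s["ee_pos"])@T*1000
m=(np.abs(Q[...,0])<60)&(Q[...,1]<20)&(Q[...,1]>-80)&(c["range_z"]>0)
for sgn in(-1,1):
    k=m&(Q[...,0]*sgn>0); q=Q[k]; q=q[np.argsort(-q[:,1])][:200:20]; print(q.round(0).tolist())
m=(P[...,2]>.03)
c=capture("scene"); P=cloud(c); m=(P[...,2]>.10)&(P[...,2]<.30)&(np.hypot(P[...,0]-s["ee_pos"][0],P[...,1]-s["ee_pos"][1])<.06)
q=P[m]; q=q[np.argsort(q[:,2])][:40:5]; print("scene",q.round(3).tolist(), s["ee_pos"].round(3))
E
```

```text
time_s: 32.8
ee_pos: [0.4856, -0.2974, 0.1425]
tool_rot: [-90.0, 0.0, 74.2]
ft_force: [-0.1, -0.1, 0.6]
width: 0.7
[[-30.0, -41.0, 0.0], [-30.0, -43.0, 1.0], [-30.0, -44.0, -6.0], [-30.0, -45.0, -7.0], [-30.0, -45.0, -7.0], [-34.0, -46.0, 10.0], [-30.0, -47.0, 10.0], [-35.0, -47.0, 10.0], [-31.0, -47.0, 10.0], [-30.0, -48.0, -4.0]]
[[30.0, -42.0, 0.0], [30.0, -43.0, -7.0], [30.0, -44.0, 7.0], [30.0, -45.0, -3.0], [30.0, -46.0, -11.0], [36.0, -46.0, 10.0], [36.0, -47.0, 10.0], [30.0, -47.0, 11.0], [30.0, -47.0, 6.0], [30.0, -48.0, 3.0]]
scene [[0.495, -0.265, 0.182], [0.467, -0.322, 0.185], [0.502, -0.269, 0.186], [0.499, -0.261, 0.187], [0.504, -0.264, 0.188], [0.464, -0.324, 0.189], [0.486, -0.332, 0.19], [0.468, -0.324, 0.191]] [ 0.486 -0.297  0.142]
```

View pics/w22.png

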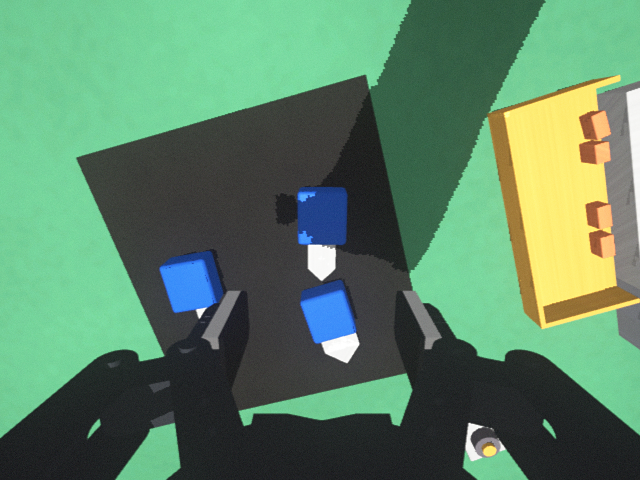

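```bash
python3 -m pendant '0 35 0 0;0 45 0 0;0 45 0 0;0 25 0 0;0 12 0 0;0 6 0 0;0 4 0 0;0 0 0 0;0 0 0 0'
python3 - <<'E'
from h import *
s=sense(); c=capture("wrist"); cv2.imwrite("pics/w23.png",c["frame"]); go(.4854,-.2970,-.032,74.2,s)
E
```

```text
time_s: 34.02
ee_pos: [0.4861, -0.2976, -0.029]
tool_rot: [-90.1, 0.0, 74.2]
ft_force: [0.7, -0.0, -0.7]
width: 0.702
shift [0.4 3.  0.8] turn -0.0 | now [ 0.4861 -0.2976 -0.029 ] [-90.1   0.   74.2] q7 118.0
```

View pics/w23.png

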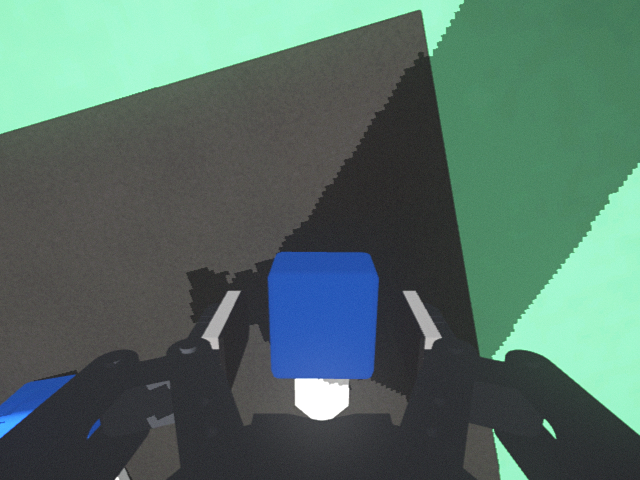

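```bash
python3 -m pendant '0 2.5 1 0;0 0 0 0;0 0 0 0'; python3 -m pendant '0 0 0 0;0 0 0 0;0 0 0 0;0 0 0 0;0 0 0 0' -1 70;  python3 -m pendant '0 -4 0 0;0 -20 0 0;0 -40 0 0;0 -40 0 0;0 -40 0 0;0 0 0 0;0 0 0 0'
python3 - <<'E'
from h import *
s=sense(); c=capture("wrist"); cv2.imwrite("pics/w24.png",c["frame"]); P=cloud(c,s)
T=R.from_euler("xyz",s["tool_rot"],degrees=True).as_matrix(); Q=(P-s["ee_pos"])@T*1000
h=cv2.cvtColor(c["frame"],cv2.COLOR_BGR2HSV); H,S,V=[h[...,i].astype(int) for i in range(3)]
m=(H>100)&(H<130)&(S>130)&(Q[...,1]<0)
print(m.sum(), [np.percentile(Q[m],p,0).round(1) for p in (2,50,98)])
E
```

```text
time_s: 34.45
ee_pos: [0.4847, -0.2972, -0.0321]
tool_rot: [-90.0, 0.0, 74.2]
ft_force: [0.2, -0.8, 1.1]
width: 0.696
time_s: 35.08
ee_pos: [0.4849, -0.2974, -0.0317]
tool_rot: [-90.0, 0.0, 74.2]
ft_force: [-0.9, 0.6, 5.8]
width: 0.457
time_s: 35.95
ee_pos: [0.4845, -0.297, 0.1122]
tool_rot: [-90.0, -0.0, 74.2]
ft_force: [-0.9, 0.2, -1.6]
width: 0.45
13672 [array([-18.6, -61.6, -21.2]), array([ -0. , -60.2,   5.2]), array([ 18.6, -41. ,  21.3])]
```

View pics/w24.png

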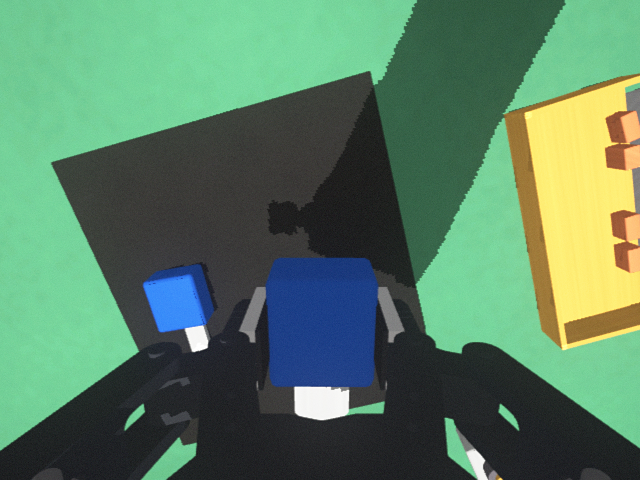

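Run:
```python
from h import *
p=j2w(-.010,0); go(p[0],p[1],.095,91.9)
```

```text
shift [344.   16.6  45.8] turn -17.7 | now [ 0.4842 -0.2967  0.1115] [-89.9  -0.   74.2] q7 111.0
```

```bash
python3 -m pendant '30 0 5 0;45 0 6 0;45 0 6 0;45 0 6 0;45 0 6 0;45 5 6 0;45 6 6 0;44 5 5 0;0 0 0 -9;0 0 0 -9'; python3 -m pendant '0 0 0 0;0 0 0 0'
python3 - <<'E'
from h import *
s=sense(); c=capture("wrist"); cv2.imwrite("pics/w25.png",c["frame"]); P=cloud(c,s); z=P[...,2]
p=j2w(-.010,0); go(p[0],p[1],.0,91.9,s)
np.savez("w25.npz",P=P,f=c["frame"])
c=capture("top"); cv2.imwrite("pics/t25.png",c["frame"][150:330,200:440])
E
```

```text
time_s: 37.25
ee_pos: [0.5333, 0.0468, 0.0945]
tool_rot: [-89.8, 0.1, 92.5]
ft_force: [-0.7, -0.2, -0.8]
width: 0.452
time_s: 37.5
ee_pos: [0.5339, 0.046, 0.0954]
tool_rot: [-89.9, 0.0, 91.9]
ft_force: [0.6, -0.3, 0.2]
width: 0.451
shift [ 0.7 95.4 -0.2] turn 0.0 | now [0.5339 0.046  0.0954] [-89.9   0.   91.9] q7 87.0
```

View pics/w25.png

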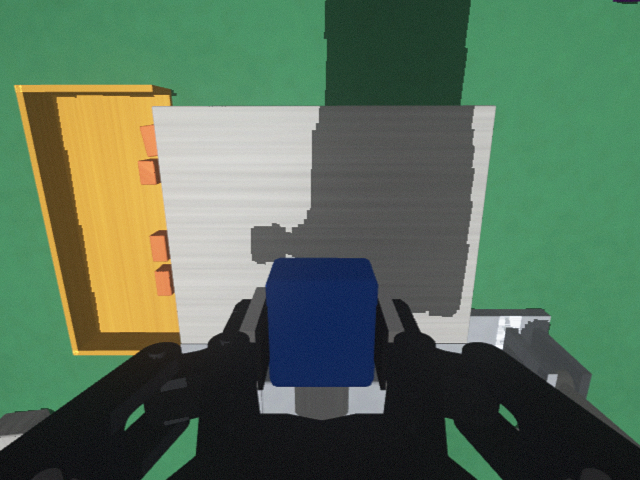

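Run:
```python
from h import *
d=np.load("w25.npz"); P=d["P"]; h=cv2.cvtColor(d["f"],cv2.COLOR_BGR2HSV); z=P[...,2]
m=(abs(z-.035)<.006)&(h[...,1]<40)
m=cv2.morphologyEx(m.astype(np.uint8),cv2.MORPH_OPEN,np.ones((3,3)))>0
n=max(blobs(m,500),key=lambda b:b[1])[0]; q=w2j(P[n])*1000
print("z",np.median(z[n]))
# edges vs x bins
X=[];L=[];Rr=[]
for x0 in range(-85,20,8):
    k=abs(q[:,0]-x0)<4
    if k.sum()>30: X.append(x0);L.append(q[k,1].min());Rr.append(q[k,1].max()); print(x0,q[k,1].min().round(1),q[k,1].max().round(1))
F=[(y0,q[abs(q[:,1]-y0)<4,0].min()) for y0 in range(-90,95,15)]
print("front",np.array(F).round(1).tolist(), np.degrees(np.polyfit(*np.array(F).T,1)[0]))
print("yaw err from left/right deg",np.degrees(np.polyfit(X,L,1)[0]),np.degrees(np.polyfit(X,Rr,1)[0]),"mid",np.mean((np.array(L)+Rr)/2))
```

```text
z 0.03479603617108089
-85 -104.2 105.4
-77 -104.1 105.3
-69 -104.0 105.5
-61 -104.2 105.3
-53 -104.1 105.3
-45 -103.9 105.3
-37 -104.2 105.5
-29 -104.0 105.2
-21 -104.2 105.1
-13 -104.0 105.2
-5 -104.7 105.5
3 -103.9 105.4
11 -103.9 105.5
19 -103.9 105.3
front [[-90.0, -93.4], [-75.0, -93.3], [-60.0, -93.4], [-45.0, -93.4], [-30.0, -93.4], [-15.0, -93.4], [0.0, -93.4], [15.0, -93.4], [30.0, -93.4], [45.0, -93.4], [60.0, -93.5], [75.0, -93.5], [90.0, -93.4]] -0.026577127992685516
yaw err from left/right deg 0.03741213928830596 -0.028126109427510756 mid 0.615446338484568
```

```bash
sed -i 's/o=(.544,.047)/o=(.5456,.0477)/g' h.py
python3 - <<'E'
from h import *
p=j2w(-.012,0); go(p[0],p[1],.003,91.9)
E
```

```text
shift [ 1.2 92.7  0.4] turn 0.1 | now [0.5341 0.0461 0.0957] [-90.   0.  92.] q7 87.0
```

```bash
python3 -m pendant '1.2 30 0 0;0 35 0 0;0 20 0 0;0 6 0 0;0 0 0 0;0 0 0 0'; python3 -m pendant '0 1 0 0;0 0.5 0 0;0 0 0 0;0 0 0 0'
python3 - <<'E'
from h import *
p=j2w(-.012,0); go(p[0],p[1],.001,91.9)
s=sense(); print(s["ft_force"]); c=capture("wrist"); cv2.imwrite("pics/w26.png",c["frame"]); P=cloud(c,s)
h=cv2.cvtColor(c["frame"],cv2.COLOR_BGR2HSV); m=(h[...,0]>100)&(h[...,0]<130)&(h[...,1]>130)&(P[...,2]>.05); print("handle",*rect(P[m]),"top z",np.percentile(P[m][:,2],[50,90]).round(4))
c=capture("scene"); cv2.imwrite("pics/s26.png",cv2.resize(c["frame"][200:350,220:420],None,fx=3.5,fy=3.5))
E
```

```text
time_s: 38.35
ee_pos: [0.5351, 0.0476, 0.0059]
tool_rot: [-90.1, -0.0, 92.1]
ft_force: [1.4, -0.3, -0.2]
width: 0.45
time_s: 38.85
ee_pos: [0.5343, 0.0475, 0.0035]
tool_rot: [-90.0, 0.0, 92.2]
ft_force: [-0.4, 0.2, -0.8]
width: 0.451
shift [-0.2  2.5  0.7] turn 0.3 | now [0.5343 0.0475 0.0035] [-90.    0.   92.2] q7 91.0
[-0.37170138  0.19988964 -0.80683964]
handle [521.1  54.2] [80.4 88.1] 56.8 top z [0.0638 0.0646]
```

View pics/w26.png

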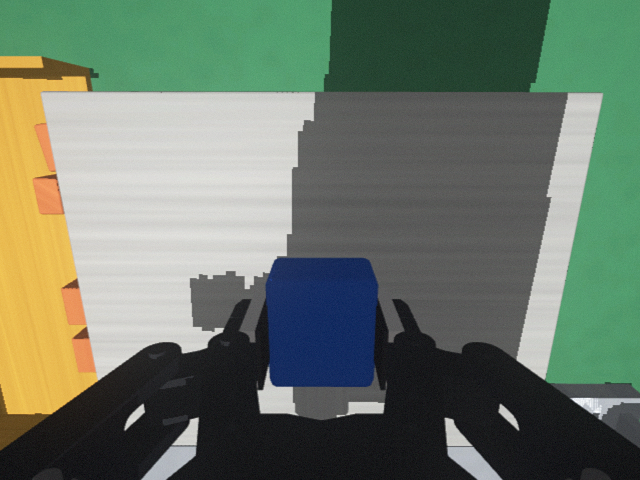

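View pics/s26.png

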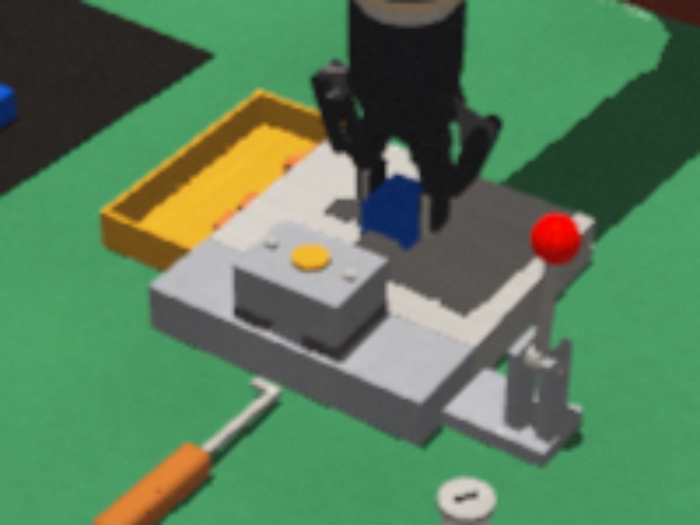

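```bash
python3 -m pendant '0 1.8 0 0.2;0 0 0 0;0 0 -8 0;0 0 -8 0;0 0 -4 0;0 0 -4 0;0 0 -4 0;0 0 0 0;0 0 0 0'
python3 - <<'E'
from h import *
s=sense(); print("jig",(w2j(s["ee_pos"])*1000).round(1)); go(*j2w(.0475,0)[:2],.001,91.9)
E
```

```text
time_s: 40.08
ee_pos: [0.5621, 0.0484, 0.0016]
tool_rot: [-90.0, 0.0, 92.0]
ft_force: [-0.0, 0.1, -0.0]
width: 0.455
jig [16.5  0.2]
shift [ -0.2   0.6 -31. ] turn 0.1 | now [0.5621 0.0484 0.0016] [-90.   0.  92.] q7 92.0
```

```bash
python3 -m pendant '0 0 -5 0;0 0 -5 0;0 0 -5 0;0 0 -5 0;0 0 -3 0;0 0 0 0;0 0 0 0'; python3 -m pendant '0 0 -3 0;0 0 -2 0;0 0 0 0;0 0 0 0'
python3 - <<'E'
from h import *
s=sense(); print("jig",(w2j(s["ee_pos"])*1000).round(1)); go(*j2w(.0475,0)[:2],.001,91.9)
E
```

```text
time_s: 40.95
ee_pos: [0.5851, 0.0492, 0.0015]
tool_rot: [-90.0, 0.0, 92.0]
ft_force: [0.8, -0.6, -0.9]
width: 0.454
time_s: 41.45
ee_pos: [0.5901, 0.0494, 0.0016]
tool_rot: [-90.0, 0.0, 92.0]
ft_force: [0.9, -0.5, -0.8]
width: 0.453
jig [44.6  0.2]
shift [-0.2  0.6 -2.9] turn 0.1 | now [0.5901 0.0494 0.0016] [-90.   0.  92.] q7 93.0
```

```bash
python3 -m pendant '0 0 -1.5 0;0 0 -1.5 0;0 0 0 0;0 0 0 0'; python3 -m pendant '0 0 -1 0;0 0 0 0;0 0 0 0'
```

```text
time_s: 41.95
ee_pos: [0.5909, 0.0495, 0.001]
tool_rot: [-89.7, -0.0, 92.0]
ft_force: [-9.2, 0.4, 3.7]
width: 0.451
time_s: 42.32
ee_pos: [0.5908, 0.0495, 0.0008]
tool_rot: [-89.6, -0.0, 92.0]
ft_force: [-12.8, -0.9, 6.6]
width: 0.45
```

```bash
python3 -m pendant '0 0 1.5 0;0 0.4 0 0;0 0 0 0'; python3 -m pendant '0 0 0 0;0 0 0 0;0 0 0 0;0 0 0 0' 0.25
python3 - <<'E'
from h import *
s=sense(); c=capture("wrist"); cv2.imwrite("pics/w27.png",c["frame"]); P=cloud(c,s)
h=cv2.cvtColor(c["frame"],cv2.COLOR_BGR2HSV); m=(h[...,0]>100)&(h[...,0]<130)&(h[...,1]>130)&(P[...,2]>.055); q=w2j(P[m])*1000; print("handle jig",np.percentile(q,[1,99],axis=0).round(1),"top z",np.percentile(P[m][:,2],[50,90]).round(4))
E
```

```text
time_s: 42.7
ee_pos: [0.5909, 0.0495, 0.0007]
tool_rot: [-89.8, -0.0, 92.0]
ft_force: [-8.5, 0.5, 2.5]
width: 0.453
time_s: 43.2
ee_pos: [0.593, 0.0495, 0.0013]
tool_rot: [-90.0, 0.0, 92.0]
ft_force: [-0.4, 0.4, -0.2]
width: 0.623
handle jig [[ 24.  -19.2]
 [ 67.4  19.1]] top z [0.0606 0.0614]
```

View pics/w27.png

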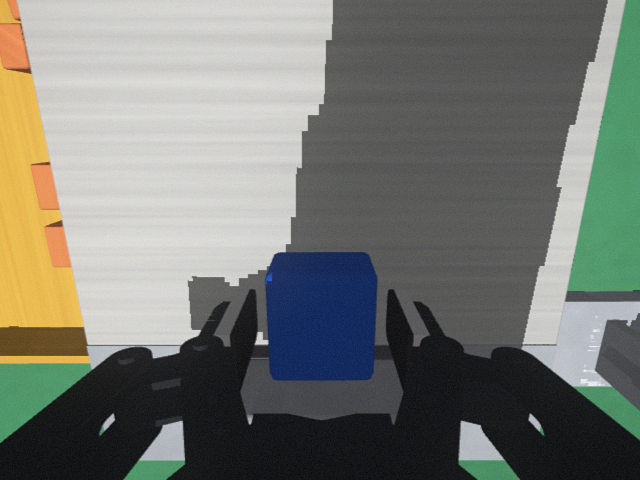

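Run:
```python
from h import *
s=sense(); c=capture("wrist"); P=cloud(c,s); q=w2j(P)*1000
m=(abs(P[...,2]-.078)<.006)&(abs(q[...,1])<38)&(abs(q[...,1])>0)&(q[...,0]>50)
h=cv2.cvtColor(c["frame"],cv2.COLOR_BGR2HSV); m&=(h[...,1]<60)
print(m.sum(), np.percentile(q[m][:,0],[0,1,3,10]).round(1), np.percentile(P[m][:,2],[5,50]))
m2=(P[...,2]>.045)&(P[...,2]<.07)&(abs(q[...,1])<40)&(abs(q[...,1])>25)&(q[...,0]>60)&(q[...,0]<80)
print(m2.sum(), np.percentile(q[m2][:,0],[1,50,99]) if m2.sum() else 0)
c=capture("scene"); cv2.imwrite("pics/s27.png",cv2.resize(c["frame"][200:350,220:420],None,fx=3.5,fy=3.5))
```

```text
1755 [50.  50.4 51.3 55. ] [0.07228852 0.07451844]
1043 [68.59496613 69.48892196 70.44539671]
```

View pics/s27.png

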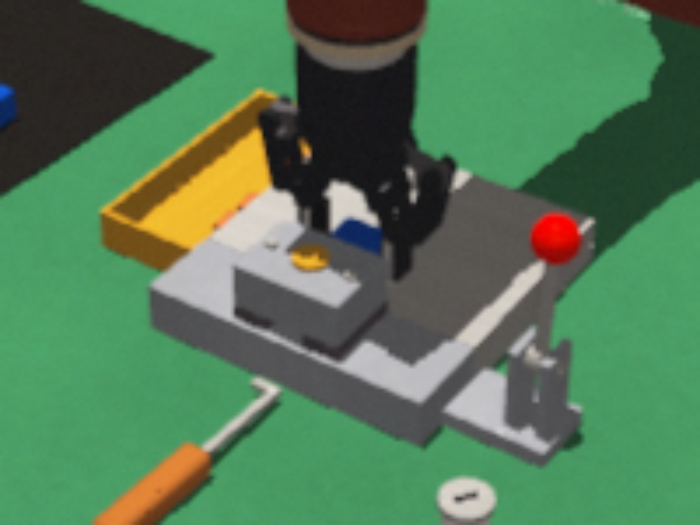

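```bash
python3 -m pendant '0 -10 0 0;0 -30 0 0;0 -50 0 0;0 -50 0 0;0 -50 0 0;0 0 0 0'
python3 - <<'E'
from h import *
s=sense(); c=capture("wrist"); cv2.imwrite("pics/w28.png",c["frame"]); P=cloud(c,s)
h=cv2.cvtColor(c["frame"],cv2.COLOR_BGR2HSV); m=(h[...,0]>100)&(h[...,0]<130)&(h[...,1]>130)&(P[...,2]>.055)&(P[...,2]<.07); q=w2j(P[m])*1000; print("handle jig",np.percentile(q,[1,99],axis=0).round(1),"top z",np.percentile(P[m][:,2],[50,90]).round(4))
m=((h[...,0]<6)|(h[...,0]>174))&(h[...,1]>180)
if m.sum()>50:
  p=P[m]; A=np.c_[2*p,np.ones(len(p))]; x=np.linalg.lstsq(A,(p**2).sum(1),rcond=None)[0]; print("knob",x[:3].round(4),"r",np.sqrt(x[3]+(x[:3]**2).sum()),"jig",w2j(x[:3])*1000)
go(*j2w(.070,.158)[:2],.2,91.9,s)
E
```

```text
time_s: 44.1
ee_pos: [0.5952, 0.0494, 0.1964]
tool_rot: [-90.4, -0.1, 91.9]
ft_force: [-0.1, -0.2, -0.1]
width: 0.623
handle jig [[ 24.3 -19. ]
 [ 67.7  18.9]] top z [0.0607 0.0616]
knob [0.5653 0.1258 0.2577] r 0.13851629727760292 jig [22.31512213 77.44663174]
shift [157.9  -3.2 -20.5] turn 0.0 | now [0.5952 0.0494 0.1964] [-90.4  -0.1  91.9] q7 88.0
```

View pics/w28.png

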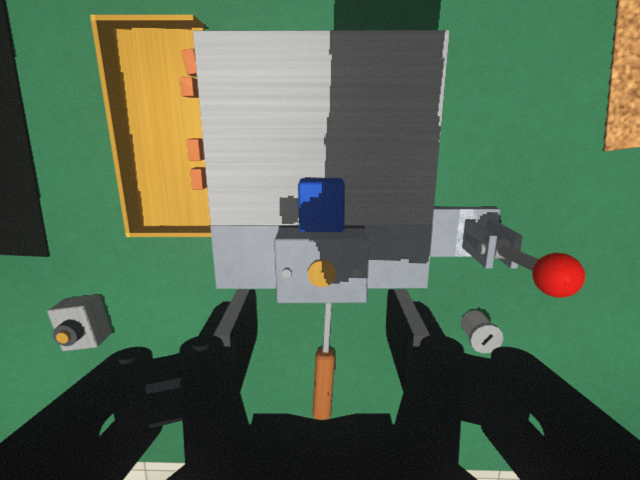

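```bash
python3 -m pendant '30 -2 0 0;45 -1 0 0;45 0 0 0;38 0 0 0;0 0 0 0;0 0 0 0' 1
python3 - <<'E'
from h import *
s=sense(); c=capture("wrist"); cv2.imwrite("pics/w29.png",c["frame"]); P=cloud(c,s)
h=cv2.cvtColor(c["frame"],cv2.COLOR_BGR2HSV)
m=((h[...,0]<6)|(h[...,0]>174))&(h[...,1]>180)&(P[...,2]>.12)&(P[...,2]<.19)
p=P[m]; A=np.c_[2*p,np.ones(len(p))]; x=np.linalg.lstsq(A,(p**2).sum(1),rcond=None)[0]; print(m.sum(),"knob",x[:3].round(4),"r",np.sqrt(x[3]+(x[:3]**2).sum()),"jig",w2j(x[:3])*1000,"top",p[:,2].max())
go(*x[:2],.097,91.9,s)
E
```

```text
time_s: 44.9
ee_pos: [0.587, 0.2064, 0.1933]
tool_rot: [-89.9, 0.1, 91.9]
ft_force: [-0.5, -0.2, -0.0]
width: 0.999
1515 knob [0.6141 0.2083 0.1448] r 0.014460195276292555 jig [ 73.74769636 158.25135253] top 0.16074178690974913
shift [  1.1  96.3 -27.2] turn 0.0 | now [0.587  0.2064 0.1933] [-89.9   0.1  91.9] q7 74.0
```

View pics/w29.png

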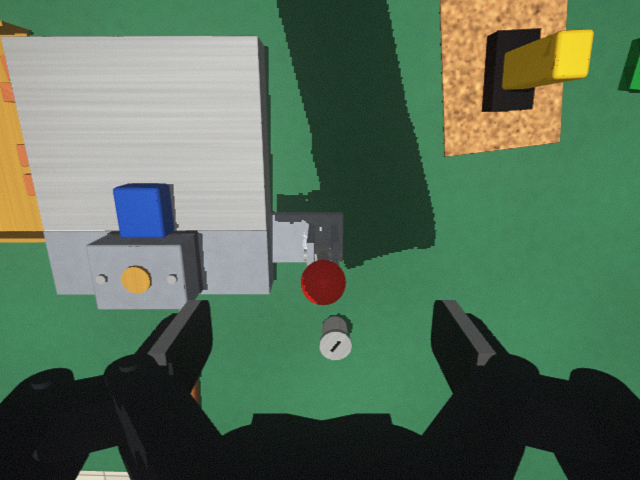

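```bash
python3 -m pendant '1.2 0 -27 0;0 40 0 0;0 40 0 0;0 14 0 0;0 4 0 0;0 0 0 0;0 0 0 0'; python3 -m pendant '0 0 0 0;0 0 0 0;0 0 0 0;0 0 0 0;0 0 0 0' -1 80
python3 - <<'E'
from h import *
s=sense(); print((w2j(s["ee_pos"])*1000).round(1)); c=capture("wrist"); cv2.imwrite("pics/w30.png",c["frame"])
th=.132
pv=85; prev=None
for t in np.arange(.132,1.21,.107): print(round(t,3),"x",round(85-85*np.sin(t),1),"z",round(60+85*np.cos(t),1))
E
```

```text
time_s: 45.82
ee_pos: [0.6151, 0.2098, 0.0977]
tool_rot: [-90.1, -0.0, 92.0]
ft_force: [1.3, 0.2, -0.3]
width: 1.003
time_s: 46.45
ee_pos: [0.6147, 0.2084, 0.097]
tool_rot: [-90.0, 0.1, 91.9]
ft_force: [-1.0, -3.8, 5.6]
width: 0.307
[ 74.4 158.4]
0.132 x 73.8 z 144.3
0.239 x 64.9 z 142.6
0.346 x 56.2 z 140.0
0.453 x 47.8 z 136.4
0.56 x 39.8 z 132.0
0.667 x 32.4 z 126.8
0.774 x 25.6 z 120.8
0.881 x 19.4 z 114.1
0.988 x 14.0 z 106.8
1.095 x 9.4 z 98.9
1.202 x 5.7 z 90.6
```

View pics/w30.png

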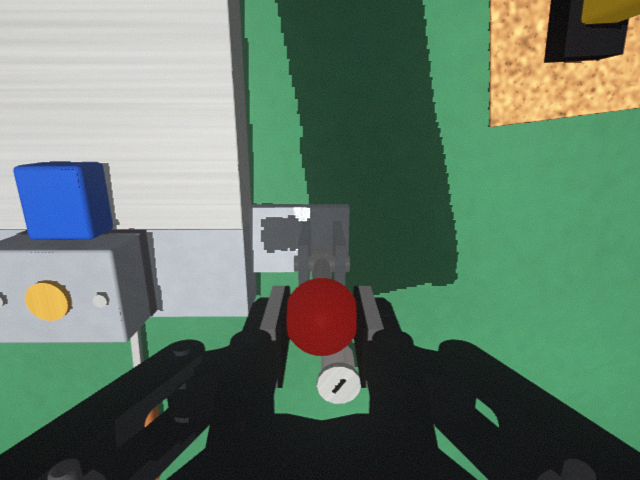

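```bash
python3 -m pendant '0 1.7 8.9 0;0 2.6 8.7 0;0 3.6 8.4 0;0 4.4 8 0;0 0 0 0'; python3 -m pendant '0 5.2 7.4 0;0 6 6.8 0;0 6.7 6.2 0;0 0 0 0;0 0 0 0'
```

```text
time_s: 47.12
ee_pos: [0.5793, 0.2084, 0.0839]
tool_rot: [-89.9, -0.0, 92.0]
ft_force: [-2.1, -0.1, 3.2]
width: 0.004
time_s: 47.75
ee_pos: [0.5602, 0.2077, 0.0661]
tool_rot: [-90.0, -0.0, 92.0]
ft_force: [-0.4, 0.6, -0.6]
width: 0.002
```

Run:
```python
from h import *
s=sense(); print((w2j(s["ee_pos"])*1000).round(1),s["ft_force"]); c=capture("wrist"); cv2.imwrite("pics/w31.png",c["frame"])
```

```text
[ 19.9 159.5] [-0.38608651  0.60725088 -0.56552516]
```

View pics/w31.png

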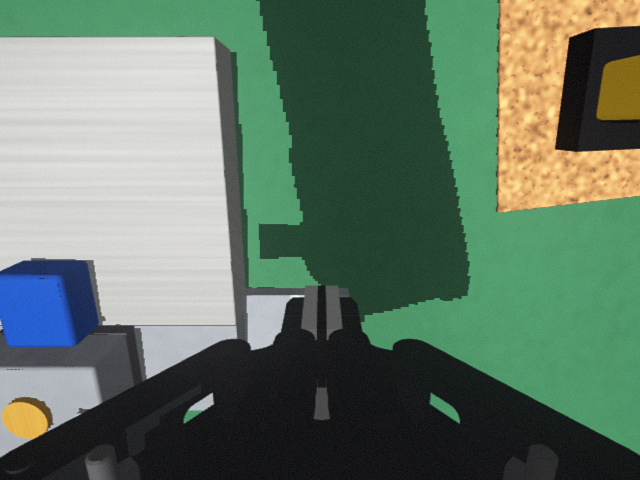

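```bash
python3 -m pendant '0 -30 0 0;0 -45 0 0;0 -45 0 0;0 0 0 0;0 0 0 0'
python3 - <<'E'
from h import *
s=sense(); c=capture("wrist"); cv2.imwrite("pics/w32.png",c["frame"]); P=cloud(c,s)
h=cv2.cvtColor(c["frame"],cv2.COLOR_BGR2HSV)
m=((h[...,0]<6)|(h[...,0]>174))&(h[...,1]>180)&(P[...,2]>.07)&(P[...,2]<.19)
print(m.sum())
for cam in("top","scene"):
  c2=capture(cam); P2=cloud(c2); h=cv2.cvtColor(c2["frame"],cv2.COLOR_BGR2HSV); m=((h[...,0]<6)|(h[...,0]>174))&(h[...,1]>190)&(P2[...,2]>.07)&(P2[...,2]<.19)&(abs(P2[...,1]-.208)<.04)&(abs(P2[...,0]-.6)<.08)
  p=P2[m]; print(cam,m.sum(), p.mean(0) if m.sum() else "", (w2j(p.mean(0))*1000).round(1) if m.sum() else "")
  cv2.imwrite(f"pics/{cam}32.png",c2["frame"])
E
```

```text
time_s: 48.42
ee_pos: [0.5599, 0.2076, 0.1857]
tool_rot: [-90.0, -0.0, 92.0]
ft_force: [-0.5, 0.3, 0.5]
width: 0.002
0
top 0  
scene 140 [0.61188615 0.2135333  0.14932779] [ 71.7 163.5]
```

View pics/w32.png

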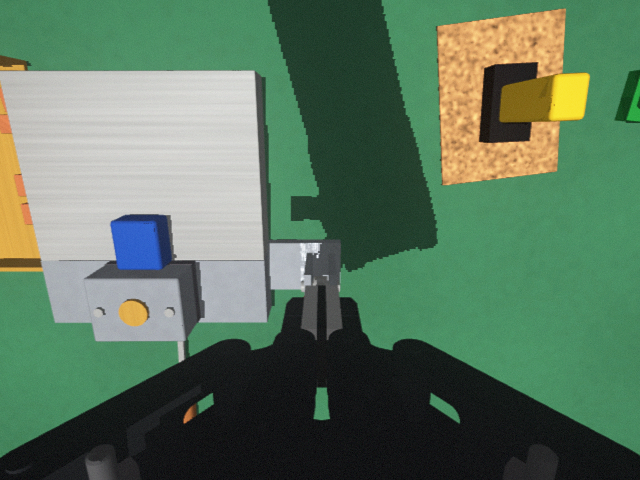

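View pics/scene32.png

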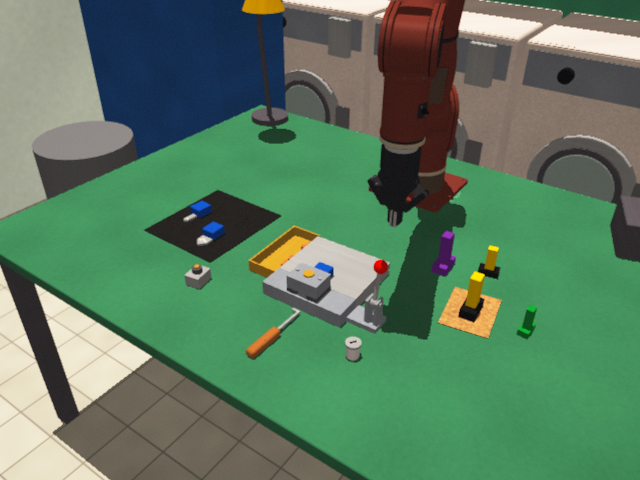

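Run:
```python
from h import *
go(*j2w(.110,.158)[:2],.094,91.9)
```

```text
shift [ -1.2  90.5 -91.2] turn 0.1 | now [0.5593 0.2074 0.1847] [-89.9   0.1  92. ] q7 72.0
```

```bash
python3 -m pendant '0 0 -30 0;-1 0 -40 0;0 0 -21 0;0 0 0 0;0 30 0 0;0 40 0 0;0 20 0 0;0 0 0 0;0 0 0 0' -1
python3 - <<'E'
from h import *
s=sense(); print((w2j(s["ee_pos"])*1000).round(1),s["ft_force"]); c=capture("wrist"); cv2.imwrite("pics/w33.png",c["frame"])
E
```

```text
time_s: 49.7
ee_pos: [0.6516, 0.2101, 0.0976]
tool_rot: [-90.1, -0.0, 92.0]
ft_force: [-0.0, -0.3, 1.2]
width: 0.0
[111.4 158.8] [-9.22288890e-04 -2.80144607e-01  1.19171642e+00]
```

View pics/w33.png

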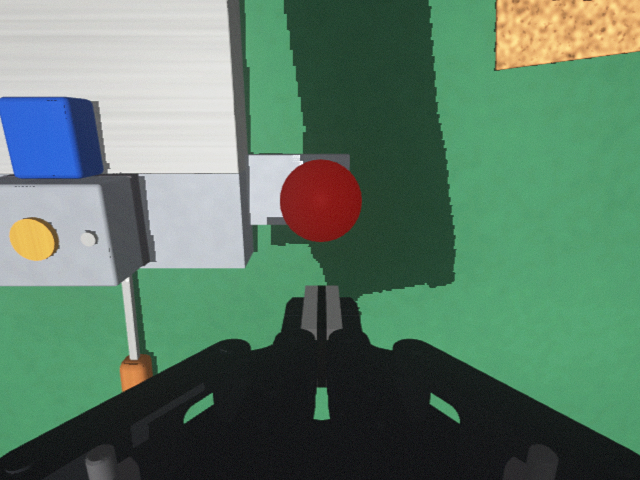

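```bash
python3 -m pendant '0 0 10 0;0 2 10 0;0 3 9 0;0 0 0 0'
python3 - <<'E'
from h import *
s=sense(); print((w2j(s["ee_pos"])*1000).round(1),s["ft_force"]); c=capture("wrist"); cv2.imwrite("pics/w34.png",c["frame"]); P=cloud(c,s)
h=cv2.cvtColor(c["frame"],cv2.COLOR_BGR2HSV)
m=((h[...,0]<6)|(h[...,0]>174))&(h[...,1]>180)&(P[...,2]>.07)&(P[...,2]<.19)
p=P[m]; A=np.c_[2*p,np.ones(len(p))]; x=np.linalg.lstsq(A,(p**2).sum(1),rcond=None)[0]; q=w2j(x[:3])*1000;print(m.sum(),"r",np.sqrt(x[3]+(x[:3]**2).sum()),"jig",q,x[2],"ang",np.arctan2(85-q[0],x[2]*1000-60))
E
```

```text
time_s: 50.25
ee_pos: [0.6209, 0.209, 0.0909]
tool_rot: [-90.0, -0.0, 92.0]
ft_force: [-0.0, 0.0, 0.1]
width: 0.001
[ 80.6 158.7] [-0.01866282  0.04106708  0.14088624]
4964 r 0.014537901965724954 jig [ 54.44963964 158.16163831] 0.13999054950421164 ang 0.3648277078240886
```

```bash
python3 -m pendant '0 1.5 8 0;0 1.5 7 0;0 3 7 0;0 4 7 0;0 5 6 0;0 5 6 0;0 0 0 0'; python3 -m pendant '0 6 4.6 0;0 7 4.5 0;0 0 0 0;0 0 0 0'
cat > kn.py <<'E'
from h import *
def knob(n):
    s=sense(); print((w2j(s["ee_pos"])*1000).round(1),s["ft_force"]); c=capture("wrist"); cv2.imwrite(f"pics/{n}.png",c["frame"]); P=cloud(c,s)
    h=cv2.cvtColor(c["frame"],cv2.COLOR_BGR2HSV)
    m=((h[...,0]<6)|(h[...,0]>174))&(h[...,1]>180)&(P[...,2]>.06)&(P[...,2]<.19)
    p=P[m]; A=np.c_[2*p,np.ones(len(p))]; x=np.linalg.lstsq(A,(p**2).sum(1),rcond=None)[0]; q=w2j(x[:3])*1000;print(m.sum(),"r",np.sqrt(x[3]+(x[:3]**2).sum()),"jig",q,x[2],"ang",np.arctan2(85-q[0],x[2]*1000-60))
E
python3 -c "from kn import *; knob('w35')"
```

```text
time_s: 51.18
ee_pos: [0.5801, 0.2074, 0.0705]
tool_rot: [-89.9, 0.0, 92.0]
ft_force: [0.6, 1.3, 0.4]
width: 0.002
time_s: 51.68
ee_pos: [0.5716, 0.207, 0.0579]
tool_rot: [-90.0, 0.0, 92.0]
ft_force: [-0.5, -0.5, -0.2]
width: 0.002
[ 31.3 158.4] [-0.45782516 -0.4952144  -0.23127617]
4175 r 0.014595775031360829 jig [  5.60649987 158.06644352] 0.09316835868788764 ang 1.1750639972004748
```

View pics/w35.png

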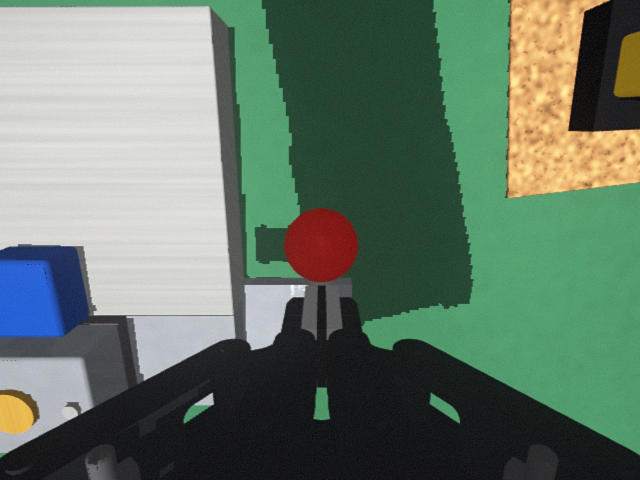

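```bash
python3 -m pendant '0 0.5 1.5 0;0 0 0 0;0 0 0 0;0 -10 -4 0;0 -40 0 0;0 -50 0 0;0 -50 0 0;0 0 0 0;0 0 0 0'
python3 - <<'E'
from kn import *
s=sense(); c=capture("wrist"); cv2.imwrite("pics/w36.png",c["frame"]); P=cloud(c,s)
h=cv2.cvtColor(c["frame"],cv2.COLOR_BGR2HSV); m=(h[...,0]>100)&(h[...,0]<130)&(h[...,1]>130)&(P[...,2]>.055)&(P[...,2]<.07); q=w2j(P[m])*1000; print("gauge handle jig",np.percentile(q,[1,99],axis=0).round(1))
p=j2w(.0458,0); go(p[0],p[1],.1,91.9,s)
c=capture("top"); cv2.imwrite("pics/t36.png",c["frame"][150:330,150:560])
E
python3 -c "from kn import *; knob('w37')"
```

```text
time_s: 52.85
ee_pos: [0.5743, 0.2072, 0.2076]
tool_rot: [-90.0, -0.0, 92.0]
ft_force: [-0.4, -0.3, 0.5]
width: -0.0
gauge handle jig [[ 24.4 -18.2]
 [ 69.2  20.4]]
shift [-158.5  107.6  -11.7] turn 0.1 | now [0.5743 0.2072 0.2076] [-90.  -0.  92.] q7 73.0
[ 33.4 158.3] [-0.36916734 -0.66858281 -0.3674278 ]
1087 r 0.014481681782348686 jig [  5.62589838 158.18964987] 0.0932163064475067 ang 1.174462910461374
```

View pics/w36.png

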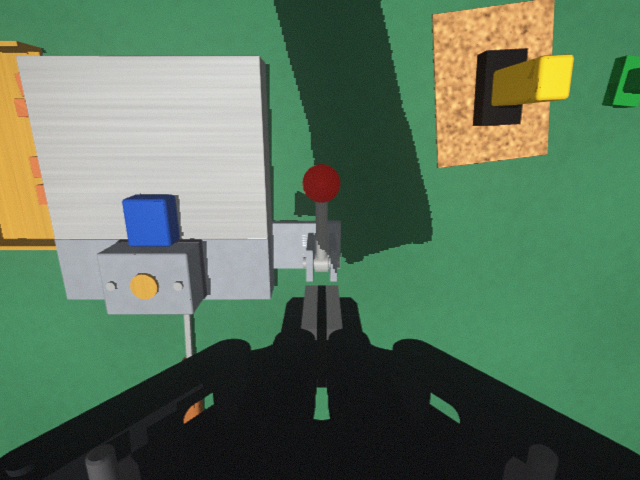

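```bash
python3 -m pendant '-30 0 -2 0;-45 0 -3 0;-45 10 -3 0;-38 20 -4 0;0 30 0 0;0 0 0 0;0 0 0 0' 0.4
python3 - <<'E'
from h import *
s=sense(); c=capture("wrist"); cv2.imwrite("pics/w38.png",c["frame"]); P=cloud(c,s)
h=cv2.cvtColor(c["frame"],cv2.COLOR_BGR2HSV); m=(h[...,0]>100)&(h[...,0]<130)&(h[...,1]>130)&(P[...,2]>.055)&(P[...,2]<.07); q=w2j(P[m])*1000; print("gauge handle jig",np.percentile(q,[1,99],axis=0).round(1))
p=j2w(.046,0); go(p[0],p[1],.0015,91.9,s)
E
```

```text
time_s: 53.88
ee_pos: [0.5919, 0.0504, 0.1481]
tool_rot: [-90.0, 0.0, 92.0]
ft_force: [0.8, -0.3, 0.0]
width: 0.697
gauge handle jig [[ 24.4 -18.9]
 [ 67.8  19.2]]
shift [ -1.2 146.6   0.4] turn 0.1 | now [0.5919 0.0504 0.1481] [-90.   0.  92.] q7 89.0
```

View pics/w38.png

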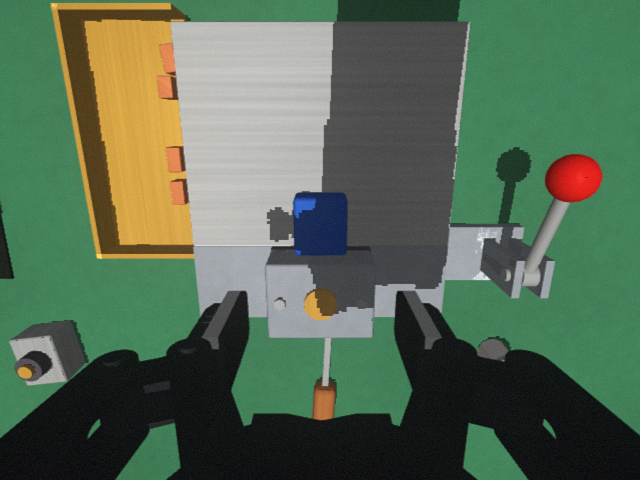

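```bash
python3 -m pendant '-1 40 1 0;0 45 0 0;0 35 0 0;0 20 0 0;0 6 0 0;0 0 0 0;0 0 0 0'; python3 -m pendant '0 0 0 0;0 0 0 0;0 0 0 0;0 0 0 0;0 0 0 0' -1 70
python3 - <<'E'
from h import *
s=sense(); c=capture("wrist"); cv2.imwrite("pics/w39.png",c["frame"]); print((w2j(s["ee_pos"])*1000).round(1))
E
```

```text
time_s: 54.8
ee_pos: [0.5918, 0.0488, 0.0029]
tool_rot: [-90.1, -0.0, 92.0]
ft_force: [-0.9, 0.4, -0.8]
width: 0.701
time_s: 55.42
ee_pos: [0.5914, 0.0488, 0.0027]
tool_rot: [-90.1, -0.0, 92.0]
ft_force: [-1.5, 0.1, 6.8]
width: 0.452
[45.8 -0.4]
```

View pics/w39.png

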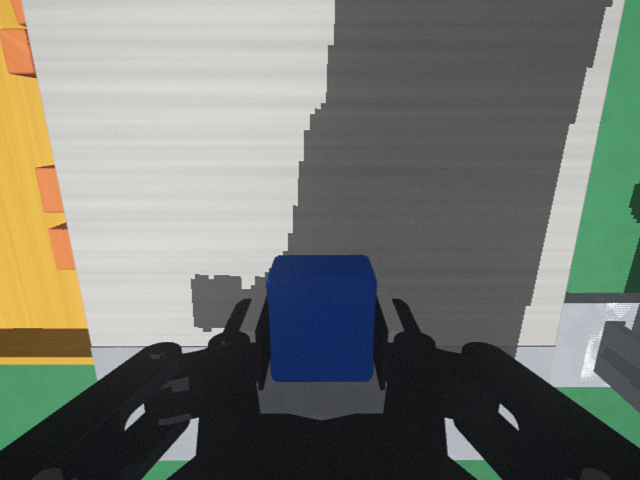

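Gripped. Lift 0.7 mm, and draw straight out along −x (tool +z).

```bash
python3 -m pendant '0 -0.7 3 0;0 0 6 0;0 0 8 0;0 0 8 0;0 0 8 0;0 0 8 0;0 0 8 0;0 0 6 0;0 0 0 0;0 0 0 0'
python3 - <<'E'
from h import *
s=sense(); print((w2j(s["ee_pos"])*1000).round(1),s["ft_force"]); c=capture("wrist"); cv2.imwrite("pics/w40.png",c["frame"])
E
```

```text
time_s: 56.72
ee_pos: [0.5353, 0.0468, 0.0027]
tool_rot: [-90.0, -0.0, 92.0]
ft_force: [-0.6, -0.2, 11.0]
width: 0.453
[-10.3  -0.5] [-0.62443266 -0.19021758 11.02553846]
```

View pics/w40.png

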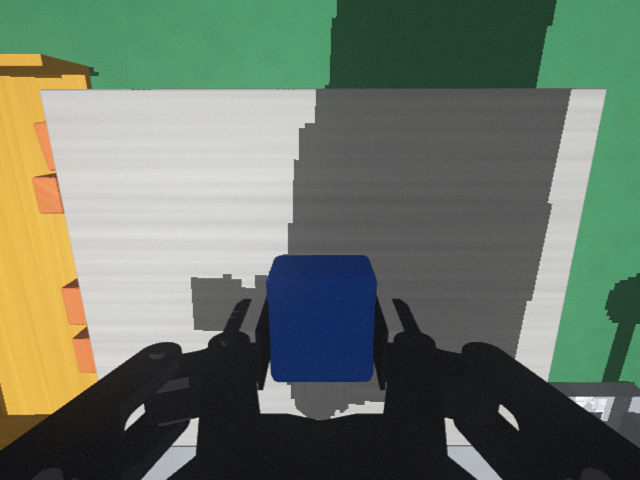

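```bash
python3 -m pendant '0 -10 0 0;0 -30 0 0;0 -40 0 0;0 -30 0 0;0 0 0 0;0 0 0 0'
python3 - <<'E'
from h import *
s=sense(); c=load("top3"); P=cloud(c); h=cv2.cvtColor(c["frame"],cv2.COLOR_BGR2HSV); m=(h[...,2]<60); m[:185]=0;m[320:]=0;m[:,:430]=0;m[:,555:]=0
m&=(P[...,2]<.008)
cnt=max(cv2.findContours(m.astype(np.uint8),cv2.RETR_EXTERNAL,cv2.CHAIN_APPROX_NONE)[0],key=cv2.contourArea)[:,0]
print("mat",*rect(P[cnt[:,1],cnt[:,0]]))
go(.468,-.308,.11,80,s)
E
```

```text
time_s: 57.52
ee_pos: [0.5347, 0.0468, 0.1113]
tool_rot: [-89.9, 0.0, 92.0]
ft_force: [-0.1, -0.0, -1.5]
width: 0.452
mat [ 525.4 -360.1] [249.3 279.8] 89.1
shift [-352.3    1.5   78.8] turn 12.0 | now [0.5347 0.0468 0.1113] [-89.9   0.   92. ] q7 87.0
```

```bash
python3 -m pendant '-30 0 5 0;-46 0 10 0;-46 0 10 0;-46 0 11 0;-46 0 11 0;-46 0 11 0;-46 0 11 0;-46 1 10 0;0 0 0 6;0 0 0 6'; python3 -m pendant '0 0 0 0;0 0 0 0'
python3 - <<'E'
from h import *
go(.468,-.308,-.030,80)
s=sense(); c=capture("wrist"); cv2.imwrite("pics/w41.png",c["frame"])
E
```

```text
time_s: 58.78
ee_pos: [0.4672, -0.308, 0.1096]
tool_rot: [-89.8, -0.0, 79.7]
ft_force: [0.4, 0.1, -1.3]
width: 0.45
time_s: 59.02
ee_pos: [0.4684, -0.3073, 0.1105]
tool_rot: [-89.9, -0.0, 80.1]
ft_force: [0.4, 0.8, -1.0]
width: 0.453
shift [-8.000e-01  1.405e+02  1.000e-01] turn 0.1 | now [ 0.4684 -0.3073  0.1105] [-89.9  -0.   80.1] q7 119.0
```

View pics/w41.png

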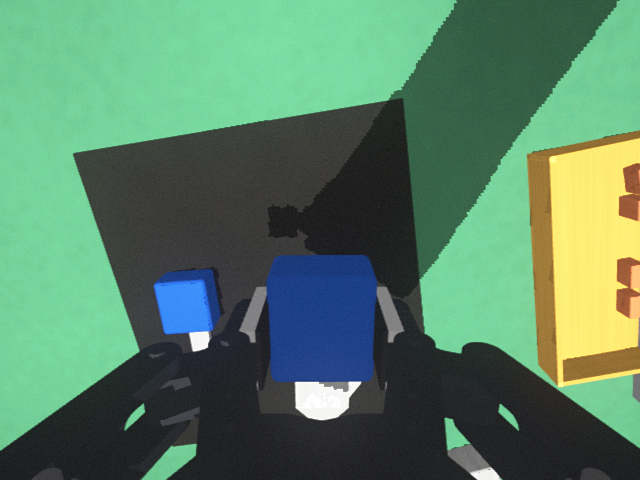

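```bash
python3 -m pendant '0 35 0 0;0 45 0 0;0 35 0 0;0 16 0 0;0 5 0 0;0 2 0 0;0 0 0 0;0 0 0 0'; python3 -m pendant '0 1 0 0;0 0.7 0 0;0 0 0 0'
```

```text
time_s: 60.08
ee_pos: [0.4695, -0.3079, -0.026]
tool_rot: [-90.1, 0.0, 80.0]
ft_force: [0.1, 0.5, -0.8]
width: 0.453
time_s: 60.45
ee_pos: [0.4688, -0.3077, -0.0285]
tool_rot: [-90.0, 0.0, 80.0]
ft_force: [1.0, 0.2, -0.2]
width: 0.453
```

```bash
python3 -m pendant '0 0.8 0 0;0 0 0 0;0 0 0 0'; python3 -m pendant '0 0 0 0;0 0 0 0;0 0 0 0;0 0 0 0' 0.4; python3 -m pendant '0 -20 0 0;0 -45 0 0;0 -50 0 0;0 -50 0 0;0 -50 0 0;0 0 40 0;0 0 40 0;0 0 0 0;0 0 0 0'
python3 - <<'E'
from h import *
s=sense(); c=capture("wrist"); cv2.imwrite("pics/w42.png",c["frame"])
c=capture("top"); np.savez("top4.npz",**c); cv2.imwrite("pics/t42.png",c["frame"]); P=cloud(c); z=P[...,2]; h=cv2.cvtColor(c["frame"],cv2.COLOR_BGR2HSV)
H,S,V=[h[...,i].astype(int) for i in range(3)]
for b,a,ce in blobs((H>100)&(H<130)&(S>130)&(z>.02)&(z<.06),50): print("handle",ce.round(),a,*rect(P[b]),P[b][:,2].mean())
roi=np.zeros((480,640),bool); roi[245:315,165:225]=1; m=roi&(z>.096)&(z<.112); print("scraper",m.sum(),*(rect(P[m]) if m.sum()>5 else ()))
c=capture("scene"); cv2.imwrite("pics/s42.png",c["frame"])
E
```

```text
time_s: 60.82
ee_pos: [0.4689, -0.3078, -0.0292]
tool_rot: [-90.0, 0.0, 80.0]
ft_force: [0.4, 0.1, 0.4]
width: 0.447
time_s: 61.32
ee_pos: [0.4689, -0.3077, -0.0293]
tool_rot: [-90.0, 0.0, 80.0]
ft_force: [-0.5, 1.5, 0.3]
width: 0.702
time_s: 62.45
ee_pos: [0.3907, -0.2938, 0.1868]
tool_rot: [-90.1, -0.0, 80.0]
ft_force: [-0.1, -0.3, 0.0]
width: 0.703
handle [473. 229.] 313 [ 571.3 -316.2] [39.8 44.4] 89.5 0.02836288876977823
handle [519. 253.] 328 [ 511.3 -423.5] [41.4 46.1] 84.4 0.02861045743023274
handle [471. 272.] 327 [ 468.3 -308. ] [41. 46.] 78.0 0.028403776967223092
scraper 140 [463.  366.2] [29.8 24. ] 3.5
```

View pics/t42.png

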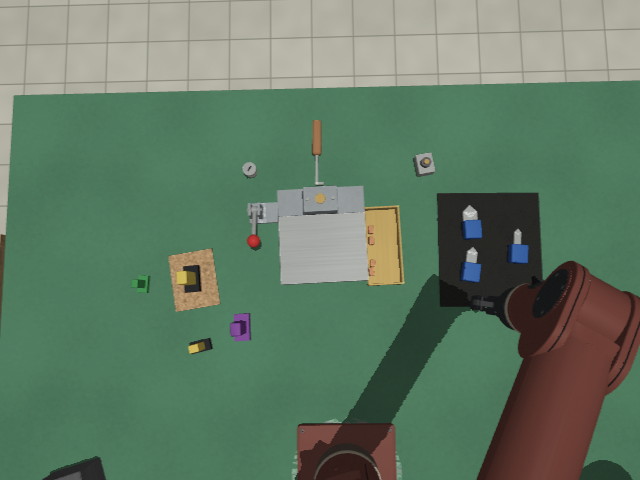

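View pics/s42.png

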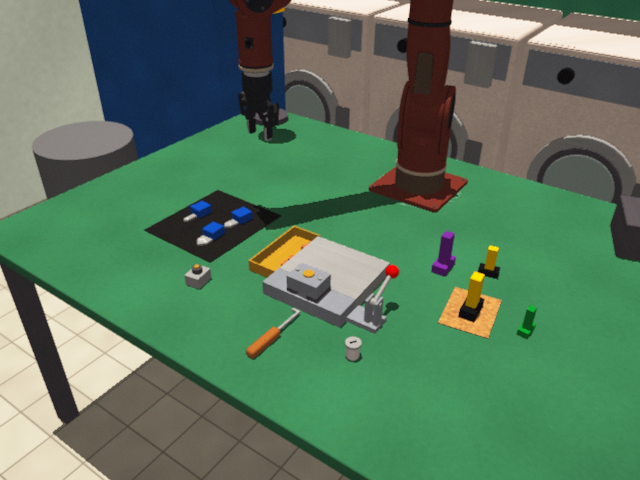

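View pics/w42.png

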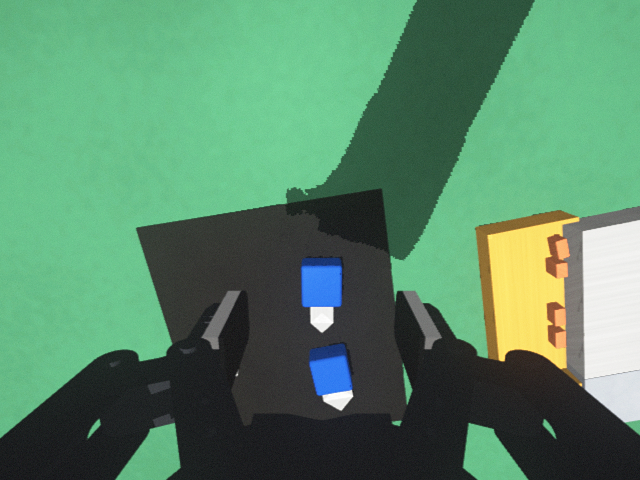

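```bash
python3 -c "
from rig import *
print(hand_in()); print(sense()['time_s'])"
```

```text
the job is handed in; nothing more can be done
None
the job is handed in; nothing more can be done
```

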